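# Stack the electrode plates of an electrolysis cell

## Task

Finish the electrode stack of the electrolysis cell: onto the splined post, above the solid plate already fitted, put a slotted plate, then the loose solid plate, then the other slotted plate, so that the lugs alternate - the solid plates' lugs all forked round the same contact rod as the fitted one, the slotted plates' lugs round the opposite rod. Set each plate down fully home on the one below before letting go, do not let it drop, and leave the bottles, the flask and the blue box where they stand.

Things in the scene. Friction and masses are not known exactly. Their poses are not given: they have to be found in the camera images.
- cell: electrolysis cell, fixed to the bench: white plastic end block 152 x 80 x 16 mm, a white upright splined post in its middle, a brass contact rod each side. Origin on the post's axis at bench level, z up; +x points to the rod for solid plates (the fitted plate's lug lies there), -x to the rod for slotted plates
- post_top (a point): top of the splined post, on its axis, 90 mm above the bench. Cone nose (radius 4.5 to 9 mm) from 90 down to 80 mm, core radius 9; six splines 4 mm wide, out to radius 14, from 74 mm height down, at 0, 60, 120.. deg from the cell's x. They run between a collar's teeth when the plate's x lies along the cell's +x or -x, about 1.5 mm or 0.13 rad clear each way
- fitted_top (a point): middle of the collar top of the solid plate already clamped on the end block, 32 mm above the bench. Each further plate rests on the collar below it: undersides 32, 48 and 64 mm above the bench when fully home, one, two and three plates up
- solid_rod (a point): pointed top, 88 mm above the bench, of the upright brass contact rod (5 mm diameter) for solid plates, 62 mm from the post's axis at the cell's +x
- slotted_rod (a point): pointed top, 88 mm above the bench, of the upright brass contact rod (5 mm diameter) for slotted plates, 62 mm from the post's axis at the cell's -x
- slotted_1_mid (a point): First slotted (grille-like) dark steel electrode plate, flat: sheet 88 (x) x 64 x 4 mm, lug 26 mm wide out to x = +70. White hexagonal collar in the middle, 42 mm across flats, 16 mm tall from the sheet's underside, so 12 mm above the sheet; flats face 30, 90, 150.. deg from x; six teeth in its bore (tips at radius 10.5). 0.16 kg. Point: collar centre, 8 mm above the underside; x to the lug, z up
- slotted_2_mid (a point): Second slotted (grille-like) dark steel electrode plate, flat: sheet 88 (x) x 64 x 4 mm, lug 26 mm wide out to x = +70. White hexagonal collar in the middle, 42 mm across flats, 16 mm tall from the sheet's underside, so 12 mm above the sheet; flats face 30, 90, 150.. deg from x; six teeth in its bore (tips at radius 10.5). 0.16 kg. Point: collar centre, 8 mm above the underside; x to the lug, z up
- solid_mid (a point): Loose solid (unslotted) dark steel electrode plate, flat: sheet 88 (x) x 64 x 4 mm, lug 26 mm wide out to x = +70. White hexagonal collar in the middle, 42 mm across flats, 16 mm tall from the sheet's underside, so 12 mm above the sheet; flats face 30, 90, 150.. deg from x; six teeth in its bore (tips at radius 10.5). 0.16 kg. Point: collar centre, 8 mm above the underside; x to the lug, z up
- slotted_1_fork (a point): middle of the open fork that ends the lug of the first slotted plate (notch 12 mm wide from x = 55 to 70 mm), 62 mm along +x from the collar's axis, 2 mm above the underside
- slotted_2_fork (a point): middle of the open fork that ends the lug of the second slotted plate (notch 12 mm wide from x = 55 to 70 mm), 62 mm along +x from the collar's axis, 2 mm above the underside
- solid_fork (a point): middle of the open fork that ends the lug of the loose solid plate (notch 12 mm wide from x = 55 to 70 mm), 62 mm along +x from the collar's axis, 2 mm above the underside
- wash_bottle: bystander: white plastic wash bottle with red cap and bent spout, loose, 60 mm diameter, 163 mm tall, the spout reaching 39 mm to its +x at 145 to 163 mm height; origin at the centre of its underside
- amber_bottle: bystander: brown glass bottle with black cap, loose, 56 mm diameter, 140 mm tall; origin at the centre of its underside
- flask: bystander: conical glass flask, loose, foot 68 mm diameter, neck 26 mm, 105 mm tall; origin at the centre of its underside
- blue_box: bystander: blue instrument box, loose, 90 (x) x 120 (y) x 55 mm, with a black socket and a knob on its top up to 67 mm; origin at the centre of its underside

How it is judged:
On the way, in this order (a step that is already met when the one before it is completed fails the run):
1. a slotted plate is fully home on the fitted plate, lug at the slotted plates' rod, and let go (((z of slotted_1_mid in the frame of cell between 0.038 and 0.042 m and horizontal distance between slotted_1_mid and cell below 0.003 m and angle between slotted_1_mid's own z axis and vertical below 0.05 rad and x of slotted_1_fork in the frame of cell below -0.058 m and contact force between the fingers and slotted_1 below 0.05 N and linear speed of slotted_1 below 0.02 m/s) or (z of slotted_2_mid in the frame of cell between 0.038 and 0.042 m and horizontal distance between slotted_2_mid and cell below 0.003 m and angle between slotted_2_mid's own z axis and vertical below 0.05 rad and x of slotted_2_fork in the frame of cell below -0.058 m and contact force between the fingers and slotted_2 below 0.05 N and linear speed of slotted_2 below 0.02 m/s))), for 0.1 s.
2. the solid plate is fully home on top of it, lug at the solid plates' rod, and let go (z of solid_mid in the frame of cell between 0.054 and 0.058 m and horizontal distance between solid_mid and cell below 0.003 m and angle between solid_mid's own z axis and vertical below 0.05 rad and x of solid_fork in the frame of cell above 0.058 m and contact force between the fingers and solid below 0.05 N and linear speed of solid below 0.02 m/s), for 0.1 s.
3. the other slotted plate is fully home on top, lug at the slotted plates' rod, and let go (((z of slotted_2_mid in the frame of cell between 0.07 and 0.074 m and horizontal distance between slotted_2_mid and cell below 0.003 m and angle between slotted_2_mid's own z axis and vertical below 0.05 rad and x of slotted_2_fork in the frame of cell below -0.058 m and contact force between the fingers and slotted_2 below 0.05 N and linear speed of slotted_2 below 0.02 m/s) or (z of slotted_1_mid in the frame of cell between 0.07 and 0.074 m and horizontal distance between slotted_1_mid and cell below 0.003 m and angle between slotted_1_mid's own z axis and vertical below 0.05 rad and x of slotted_1_fork in the frame of cell below -0.058 m and contact force between the fingers and slotted_1 below 0.05 N and linear speed of slotted_1 below 0.02 m/s))), for 0.1 s.
At the end, for the whole second after the job is handed in: On the post above the fitted plate: slotted, solid, slotted; each fully home (height within 2 mm), centred within 3 mm, level within 0.05 rad, fork centre at least 58 mm out along the cell's x (solid +, slotted -), let go and at rest (((z of slotted_1_mid in the frame of cell between 0.038 and 0.042 m and horizontal distance between each of slotted_1_mid, solid_mid, slotted_2_mid and cell below 0.003 m and angle between each of slotted_1_mid, solid_mid, slotted_2_mid's own z axis and vertical below 0.05 rad and x of each of slotted_1_fork, slotted_2_fork in the frame of cell below -0.058 m and z of solid_mid in the frame of cell between 0.054 and 0.058 m and x of solid_fork in the frame of cell above 0.058 m and z of slotted_2_mid in the frame of cell between 0.07 and 0.074 m and contact force between the fingers and slotted_1 below 0.05 N and linear speed of each of slotted_1, slotted_2, solid below 0.02 m/s and contact force between the fingers and slotted_2 below 0.05 N and contact force between the fingers and solid below 0.05 N) or (z of slotted_2_mid in the frame of cell between 0.038 and 0.042 m and horizontal distance between each of slotted_2_mid, solid_mid, slotted_1_mid and cell below 0.003 m and angle between each of slotted_2_mid, solid_mid, slotted_1_mid's own z axis and vertical below 0.05 rad and x of each of slotted_2_fork, slotted_1_fork in the frame of cell below -0.058 m and z of solid_mid in the frame of cell between 0.054 and 0.058 m and x of solid_fork in the frame of cell above 0.058 m and z of slotted_1_mid in the frame of cell between 0.07 and 0.074 m and contact force between the fingers and slotted_1 below 0.05 N and linear speed of each of slotted_1, slotted_2, solid below 0.02 m/s and contact force between the fingers and slotted_2 below 0.05 N and contact force between the fingers and solid below 0.05 N))); the robot touches nothing.
It fails at once if the wash bottle is pushed more than 25 mm or tipped (distance of wash_bottle from where it was at the start of the episode above 0.025 m or angle between wash_bottle's own z axis and vertical above 0.35 rad).
It fails at once if the amber bottle is pushed more than 25 mm or tipped (distance of amber_bottle from where it was at the start of the episode above 0.025 m or angle between amber_bottle's own z axis and vertical above 0.35 rad).
It fails at once if the flask is pushed more than 25 mm or tipped (distance of flask from where it was at the start of the episode above 0.025 m or angle between flask's own z axis and vertical above 0.35 rad).
It fails at once if the blue box is pushed more than 25 mm or tipped (distance of blue_box from where it was at the start of the episode above 0.025 m or angle between blue_box's own z axis and vertical above 0.35 rad).
It fails at once if a plate is dropped down the post: falling freely faster than 0.45 m/s (about a 10 mm drop) ((horizontal distance between slotted_1_mid and cell below 0.02 m and contact force between the fingers and slotted_1 below 0.05 N and linear speed of slotted_1 above 0.45 m/s) or (horizontal distance between slotted_2_mid and cell below 0.02 m and contact force between the fingers and slotted_2 below 0.05 N and linear speed of slotted_2 above 0.45 m/s) or (horizontal distance between solid_mid and cell below 0.02 m and contact force between the fingers and solid below 0.05 N and linear speed of solid above 0.45 m/s)).
It also fails if it takes over 72 s, if anything falls off the work surface, if the arm or the gripper's body presses on something with over 40 N, if the wrist force passes 120 N, or if a joint passes its speed limit or range.

## Robot

A 7-joint arm with a two-finger parallel gripper is mounted at the origin on the work surface. World frame = base frame: x ahead of the robot, y to its left, z up, the work surface at z = 0. Lengths are in m, angles in rad, forces in N, time in s.
With the tool pointing down it reaches from about 0.4 to 0.925 m from the base axis. Payload 4.1 kg.
Tool frame: the origin (TCP) lies between the finger pads; the fingertips stand 22 mm ahead of it and the grasp point (between the pads) lies 3 mm ahead of it; z points along the fingers, x is the direction in which the jaws open and shut, and the axes are right-handed (so a half turn about z gives the same grasp; the last joint's range is limited). The gripper opens to 85 mm and grips with 20 to 120 N. Pads are 22 mm wide; open, the fingers measure 114 mm over their backs; the gripper's body (76 mm by 85 mm) begins 54 mm behind the grasp point. The pads swing forward as they close: fully open they stand 13 mm farther back than shut.
Start: joints at [-1.439, 0.398, 0.045, 1.537, -0.019, 1.207, -0.051], TCP at [0.149, 0.633, 0.253] pointing down, gripper open.
Joint ranges: [-2.82, 2.82], [-0.49, 2.23], [-1.37, 1.46], [0, 2.46], [-1.36, 4.5], [0.23, 2], [-2.94, 2.94]. Speed limits (rad/s): [2.57, 2.57, 3.14, 3.14, 3.14, 3.14, 3.14].

## Interface

Orientations are given as a unit quaternion [x, y, z, w].
In Python, from bench import * gives the robot as it stands.
- The arm moves only by the tool arm_command, never from a script. Its argument "rows" is a list of rows, each a list of 2 entries, a list of its own where there are three numbers: the shift along the tool's x, y, z in m, then the turn, a rotation vector about the tool's x, y, z in rad. In form: [[[x, y, z], [rx, ry, rz]], ...]. A call has 1 to 20 rows; each row is the pose to reach, as a shift and turn from the pose commanded when the call began, along the tool's axes at that moment; what a row does not reach only later rows make up. A row lasts 1/10 s, in which the tool goes at most 50 mm and 8.59 degrees, less where a joint would pass 70% of its speed; a pose out of reach is approached as far as the arm can. A call with a gripper value outside its range is refused whole. "grip" is the opening, from 0 (shut) to 1 (fully open), set as the call begins (left out, the last holds). The fingers move at their own pace and stop on an object; the grip force is fixed at half the most. Time passes only in rows, so rows that repeat a pose let the fingers close. It gives the time, the measured TCP pose, the force and the opening at its end, in the units of the state.
- get_state(): the state, without advancing time (a new reading comes with each control period).
- get_image(name): name is "side" or "top"; returns (picture, depth): 384x512x3 uint8, red, green, blue; 384x512 float32, m along the optical axis (not along the pixel's ray), 0 where there is no reading.
- camera_model(name): a dict with "K" (3x3 intrinsics, pixels), "extrinsics" (4x4, takes a point from camera to world coordinates). Camera axes: x right, y down, z forward; pixel columns grow to the right and rows downward; lengths in m; the calibration is good to about 2 mm. A picture is of the moment at which its call begins. camera_model takes no time and is no camera call.
- close_job(): hands the job in, once; it reports no verdict.
The state is a dict: "time": time; "joints": joint angles; "joint_vel": joint speeds; "tau": joint torques, N m; "tcp_pos": TCP position; "orientation": TCP orientation; "wrist_force": force on the tool from outside, world axes, zero at the start; "moment": the same for the moment, N m; "opening": finger opening in m.
Only numpy, scipy, OpenCV 4.12 (cv2) and the standard library are available. Lean on these libraries where they do the work, as an engineer would, in place of code of your own. Each camera call takes 0.05 s, during which the arm holds its last target.

## Working session

There is one attempt and no reset: what is moved stays moved. The work goes in short steps, Python scripts to look and compute and a tool call to move; the robot and the scene stay as the last step left them, time stands still between calls to the robot, and variables do not carry over. Pictures are saved under pics/ and viewed, and the job is handed in when it is done.

Besides the shell and the picture viewer there is one more tool, called after "Call:" as name([rows], argument=value, ...), one row to a line, values as JSON. arm_command: Moves the arm, as the interface text tells. Its arguments: {"type":"object","properties":{"rows":{"type":"array"},"grip":{"type":"number"}},"required":["rows"]}

```bash
ls; mkdir -p pics
python3 - <<'E'
from bench import *
import cv2,numpy as np
print(get_state())
for n in("top","side"):
    p,d=get_image(n); m=camera_model(n); print(n,m)
    np.savez(f"{n}0.npz",p=p,d=d)
    cv2.imwrite(f"pics/{n}0.png",cv2.cvtColor(p,cv2.COLOR_RGB2BGR))
E
```

```text
pics
{'time': 0.0, 'joints': array([-1.43896742,  0.39917245,  0.04503316,  1.53787911, -0.01864341,
        1.20691609, -0.05067902]), 'joint_vel': array([ 0.00053398, -0.00043488, -0.00096524,  0.00011153,  0.00130073,
       -0.00059967, -0.0018784 ]), 'tau': array([-5.14281492e-04, -4.75127506e+01,  1.36434406e+00, -2.54219735e+01,
        1.14819378e-02,  9.50126356e-03, -8.85478144e-07]), 'tcp_pos': array([0.14856582, 0.63218186, 0.25227647]), 'orientation': array([ 7.83783614e-01,  6.21033245e-01, -7.04776871e-04,  6.77503007e-04]), 'wrist_force': array([0.71767569, 0.20645815, 0.46885252]), 'moment': array([-0.01296975, -0.02375853,  0.02309272]), 'opening': 0.08547518162846322}
top {'K': array([[413.87067569,   0.        , 256.15350508],
       [  0.        , 413.87067569, 194.0718866 ],
       [  0.        ,   0.        ,   1.        ]]), 'extrinsics': array([[ 1.02886951e-02, -9.90606225e-01,  1.36357798e-01,
         4.18993537e-01],
       [-9.99945353e-01, -1.04452528e-02, -4.32682574e-04,
        -2.53951389e-02],
       [ 1.85290973e-03, -1.36345895e-01, -9.90659560e-01,
         1.22766042e+00],
       [ 0.00000000e+00,  0.00000000e+00,  0.00000000e+00,
         1.00000000e+00]])}
side {'K': array([[460.08365655,   0.        , 259.11795252],
       [  0.        , 460.08365655, 193.74012539],
       [  0.        ,   0.        ,   1.        ]]), 'extrinsics': array([[ 0.78518046, -0.39707354,  0.47520968, -0.04849754],
       [-0.61886694, -0.53071118,  0.57909356, -0.759023  ],
       [ 0.02225637, -0.74878451, -0.66243974,  0.94706911],
       [ 0.        ,  0.        ,  0.        ,  1.        ]])}
```

View pics/top0.png

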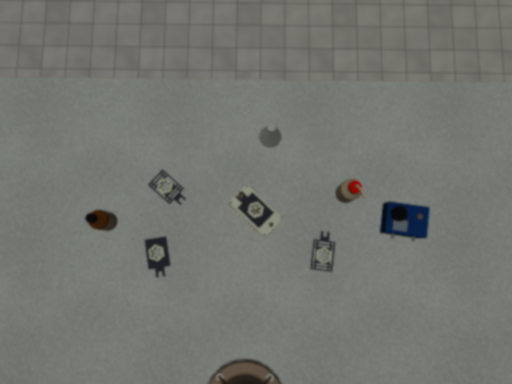

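View pics/side0.png

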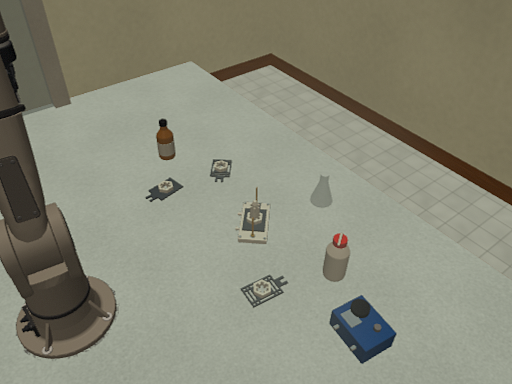

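Run:
```python
import cv2,numpy as np
t=cv2.imread("pics/top0.png"); s=cv2.imread("pics/side0.png")
def crop(im,u,v,h=32,k=6): return cv2.resize(im[v-h:v+h,u-h:u+h],None,fx=k,fy=k,interpolation=cv2.INTER_CUBIC)
A=np.hstack([crop(t,168,186,22,9)[:,:],crop(t,256,210,22*1,9)]);B=np.hstack([crop(t,158,255,22,9),crop(t,323,253,22,9)])
o=np.vstack([A,B]);o=cv2.resize(o,(600,600));cv2.imwrite("pics/topz.png",o)
A=np.hstack([crop(s,221,170,24),crop(s,254,215,24)]);B=np.hstack([crop(s,165,188,24),crop(s,264,290,24)])
o=np.vstack([A,B]);cv2.imwrite("pics/sidez.png",o);print(o.shape)
```

```text
(576, 576, 3)
```

View pics/topz.png

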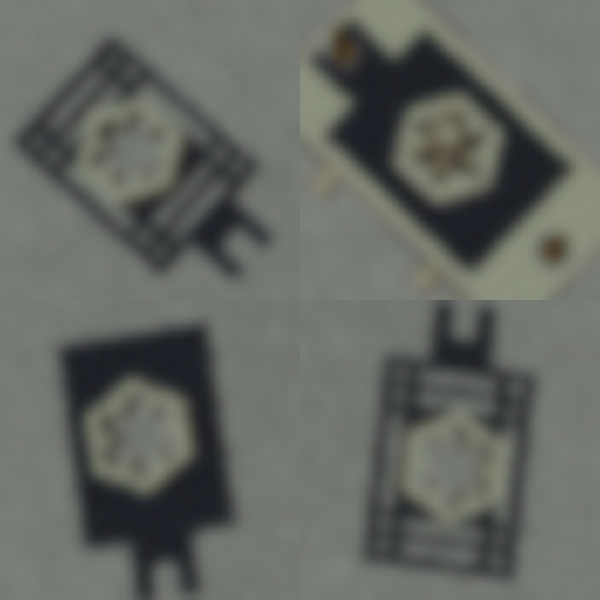

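View pics/sidez.png

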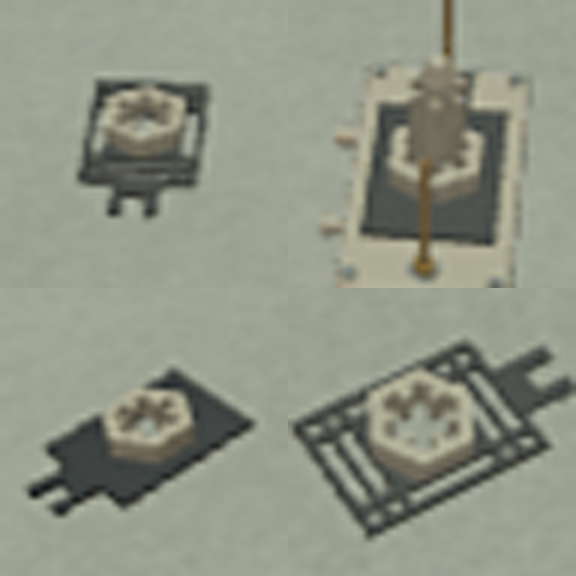

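```bash
cat > fit.py <<'E'
import numpy as np,cv2
from bench import camera_model
from scipy.optimize import minimize
SS=8
CAM={n:camera_model(n) for n in("top","side")}
def proj(n,P):
    m=CAM[n];E=np.linalg.inv(m["extrinsics"]);q=P@E[:3,:3].T+E[:3,3];q=q@m["K"].T
    return q[:,:2]/q[:,2:]
SHEET=np.array([[-44,-32],[44,-32],[44,-13],[70,-13],[70,-6],[55,-6],[55,6],[70,6],[70,13],[44,13],[44,32],[-44,32]])/1e3
a=np.deg2rad(np.arange(0,360,60)); HEX=np.c_[np.cos(a),np.sin(a)]*0.021/np.cos(np.pi/6)
CIR=lambda r:np.c_[np.cos(np.linspace(0,6.28,40)),np.sin(np.linspace(0,6.28,40))]*r
BOX=np.array([[-38,-26],[38,-26],[38,26],[-38,26]])/1e3
BLOCK=np.array([[-76,-40],[76,-40],[76,40],[-76,40]])/1e3
class R:
    def __init__(s,n,x,y,yaw,roi,R3=None,z0=0):
        s.n=n;s.roi=roi;s.p=(x,y,yaw);u,v,w,h=roi
        s.img=np.zeros((h*SS,w*SS),np.uint8)
        c,si=np.cos(yaw),np.sin(yaw);s.M=np.array([[c,-si],[si,c]]);s.t=np.array([x,y]);s.R3=R3;s.z0=z0
    def poly(s,P,z,val):
        Q=np.c_[P,np.full(len(P),z)]
        Q=np.c_[Q[:,:2]@s.M.T+s.t,Q[:,2]+s.z0]
        q=(proj(s.n,Q)-np.array(s.roi[:2])+0.5)*SS-0.5
        return q,val
    def fill(s,P,z,val):
        q,_=s.poly(P,z,val);cv2.fillPoly(s.img,[np.round(q*16).astype(np.int32)],int(val),shift=4)
    def prism(s,P,z0,z1,val,k=5):
        for z in np.linspace(z0,z1,k): s.fill(P,z,val)
    def hull(s,Ps,val):
        q=np.vstack([s.poly(P,z,0)[0] for P,z in Ps]);h=cv2.convexHull(q.astype(np.float32))
        cv2.fillPoly(s.img,[np.round(h*16).astype(np.int32)],int(val),shift=4)
def draw(n,x,y,yaw,roi,kind,z0=0):
    r=R(n,x,y,yaw,roi,z0=z0)  # labels 0 bg 1 sheet 2 collar top 3 collar side 4 block 9 ignore
    if kind=="cell":
        r.prism(BLOCK,0,.016,5,5); r.fill(BLOCK,.016,4); r.prism(SHEET,.016,.020,1); b=.016
    else:
        r.prism(SHEET,0,.004,1); b=0
        if kind=="slotted": r.fill(BOX,.004,9)
    r.prism(HEX,b+.004,b+.016,3,9); r.fill(HEX,b+.016,2); r.fill(CIR(.017),b+.016,9)
    if kind=="cell":
        r.hull([(CIR(.015),.032),(CIR(.015),.076),(CIR(.01),.09)],9)
        for sx in(-1,1):
            o=np.array([sx*.062,0]); r.hull([(CIR(.006)+o,.016),(CIR(.006)+o,.09)],9)
            for sy in (-1,1): 
                r.fill(CIR(.012)+np.array([sx*.070,sy*.034]),.016,9)
                # side terminals
    return r.img
def resid(n,img,x,y,yaw,roi,kind,sig=0.8,z0=0,full=False):
    L=draw(n,x,y,yaw,roi,kind,z0);u,v,w,h=roi
    sub=img[v:v+h,u:u+w].astype(float)
    ks=[k for k in np.unique(L) if k!=9]
    fr=[cv2.GaussianBlur(cv2.resize((L==k).astype(np.float32),(w,h),interpolation=cv2.INTER_AREA),(0,0),sig) for k in ks]
    ig=cv2.GaussianBlur(cv2.resize((L==9).astype(np.float32),(w,h),interpolation=cv2.INTER_AREA),(0,0),sig)
    A=np.stack([f.ravel() for f in fr],1); W=(1-ig.ravel())**2
    W=W*(W>.5)
    B=sub.reshape(-1,3)
    c=np.linalg.lstsq(A*W[:,None],B*W[:,None],rcond=None)[0]
    e=(A@c-B)*W[:,None]
    e=np.clip(e,-40,40)
    val=(e**2).sum()/W.sum()
    return (val,(A@c).reshape(h,w,3),e.reshape(h,w,3)) if full else val
def roi_for(n,x,y,H=.1,z=0):
    q=proj(n,np.array([[x+dx,y+dy,z+zz] for dx in(-H,H) for dy in (-H,H) for zz in (0,)]))
    lo=np.floor(q.min(0)).astype(int);hi=np.ceil(q.max(0)).astype(int);lo=np.maximum(lo,0);hi=np.minimum(hi,[512,384])
    return lo[0],lo[1],hi[0]-lo[0],hi[1]-lo[1]
def fit(imgs,x,y,yaw,kind,z0=0,H=.085):
    rois={n:roi_for(n,x,y,H,z0) for n in imgs}
    f=lambda p:sum(resid(n,imgs[n],p[0]/1e3,p[1]/1e3,p[2]/50,rois[n],kind,z0=z0) for n in imgs)
    p=np.array([x*1e3,y*1e3,yaw*50])
    for st in (4,1.5,.5):
        r=minimize(f,p,method="Nelder-Mead",options=dict(initial_simplex=np.vstack([p,p+np.eye(3)*st]),xatol=.02,fatol=1e-4,maxfev=150));p=r.x
    return p[0]/1e3,p[1]/1e3,p[2]/50,r.fun
E
cat > run0.py <<'E'
from fit import *
I={n:np.load(f"{n}0.npz")["p"] for n in("top","side")}
def unproj(n,u,v,z):
    m=CAM[n];d=np.linalg.inv(m["K"])@[u,v,1];d=m["extrinsics"][:3,:3]@d;o=m["extrinsics"][:3,3];return (o+d*(z-o[2])/d[2])[:2]
# centre px and lug px in top
G={"sA":((167,187),(184,203),"slotted"),"sol":((157.5,254),(160,275),"solid"),"sB":((323,254),(325,234),"slotted"),"cell":((255,209),(241,194),"cell")}
for k,(c,l,kind) in G.items():
    z=.032 if kind=="cell" else .01
    a=unproj("top",*c,z);b=unproj("top",*l,z);yaw=np.arctan2(*(b-a)[::-1])
    for cams in (("top",),("side",),("top","side")):
        r=fit({n:I[n] for n in cams},a[0],a[1],yaw,kind,H=.085 if kind!="cell" else .1)
        print(k,cams,np.round(r,4),flush=True)
E
time python3 run0.py
```

```text
sA ('top',) [ 0.6082  0.2454 -2.2743 39.9316]
sA ('side',) [ 0.6076  0.2444 -2.2757 86.3181]
sA ('top', 'side') [  0.6081   0.245   -2.2765 131.3037]
sol ('top',) [ 0.4121  0.2629 -2.9584 27.7344]
sol ('side',) [  0.411    0.2622  -2.9561 119.0733]
sol ('top', 'side') [  0.4118   0.2626  -2.9592 159.428 ]
sB ('top',) [ 0.4099 -0.2217 -0.1196 44.6303]
sB ('side',) [ 0.4082 -0.2235 -0.1192 73.6752]
sB ('top', 'side') [ 4.090000e-01 -2.227000e-01 -1.181000e-01  1.455187e+02]
cell ('top',) [ 5.39300e-01 -2.36000e-02  8.21100e-01  4.89528e+01]
cell ('side',) [ 5.38100e-01 -2.49000e-02  8.29900e-01  8.17764e+01]
cell ('top', 'side') [ 5.390000e-01 -2.410000e-02  8.267000e-01  1.416214e+02]
real	0m49.595s
user	1m6.492s
sys	0m0.201s
```

```bash
cat > plan.py <<'E'
import numpy as np,sys
from bench import *
from scipy.spatial.transform import Rotation as Ro
def plan(x,y,z,th):
    s=get_state();R=Ro.from_quat(s["orientation"]);p=s["tcp_pos"]
    T=Ro.from_quat([np.cos(th/2),np.sin(th/2),0,0])
    sh=R.inv().apply(np.array([x,y,z])-p);rv=(R.inv()*T).as_rotvec()
    X=R.as_matrix()[:,0]
    print("t",round(s["time"],2),"pos",np.round(p,4),"head",round(np.arctan2(X[1],X[0]),4),"tilt",np.round(R.as_matrix()[:2,2],4),"F",np.round(s["wrist_force"],2),"open",round(s["opening"],4))
    print("shift",np.round(sh,4),"rotvec",np.round(rv,4)); print("j",np.round(s["joints"],2))
if __name__=="__main__": plan(*map(float,sys.argv[1:5]))
E
python3 plan.py 0.608 0.245 0.253 -0.705
```

```text
t 0.1 pos [0.1485 0.6322 0.2524] head 1.3402 tilt [-0.0003 -0.0018] F [ 0.35 -0.15 -0.69] open 0.0856
shift [-2.720e-01  5.358e-01 -1.000e-04] rotvec [1.9000e-03 1.0000e-03 2.0452e+00]
j [-1.44  0.4   0.05  1.54 -0.02  1.21 -0.05]
```

Call:
arm_command([
  [[-0.272,0.536,0],[0.002,0.001,2.045]],
  [[-0.272,0.536,0],[0.002,0.001,2.045]],
  [[-0.272,0.536,0],[0.002,0.001,2.045]],
  [[-0.272,0.536,0],[0.002,0.001,2.045]],
  [[-0.272,0.536,0],[0.002,0.001,2.045]],
  [[-0.272,0.536,0],[0.002,0.001,2.045]],
  [[-0.272,0.536,0],[0.002,0.001,2.045]],
  [[-0.272,0.536,0],[0.002,0.001,2.045]],
  [[-0.272,0.536,0],[0.002,0.001,2.045]],
  [[-0.272,0.536,0],[0.002,0.001,2.045]],
  [[-0.272,0.536,0],[0.002,0.001,2.045]],
  [[-0.272,0.536,0],[0.002,0.001,2.045]],
  [[-0.272,0.536,0],[0.002,0.001,2.045]],
  [[-0.272,0.536,0],[0.002,0.001,2.045]],
  [[-0.272,0.536,0],[0.002,0.001,2.045]],
  [[-0.272,0.536,0],[0.002,0.001,2.045]],
])

```text
time: 1.7
tcp_pos: [0.6078, 0.2458, 0.2528]
orientation: [0.939, -0.344, -0.001, -0.001]
wrist_force: [0.0, 0.9, -0.7]
opening: 0.0857
```

```bash
python3 plan.py 0.608 0.245 0.06 -0.705
```

```text
t 1.7 pos [0.6078 0.2458 0.2528] head -0.7022 tilt [-0.0006  0.0016] F [ 0.01  0.85 -0.67] open 0.0857
shift [0.0009 0.0007 0.1928] rotvec [-0.0008  0.0015  0.0028]
j [-0.89  0.48  0.63  1.53 -0.29  1.23 -0.92]
```

Call:
arm_command([
  [[0.001,0,0.05],[0,0.001,0.003]],
  [[0.001,0,0.1],[0,0.001,0.003]],
  [[0.001,0,0.15],[0,0.001,0.003]],
  [[0.001,0,0.18],[0,0.001,0.003]],
  [[0.001,0,0.195],[0,0.001,0.003]],
  [[0.001,0,0.205],[0,0.001,0.003]],
  [[0.001,0,0.205],[0,0.001,0.003]],
])

```text
time: 2.4
tcp_pos: [0.6091, 0.2454, 0.0483]
orientation: [0.938, -0.346, 0.0, -0.001]
wrist_force: [-0.3, -1.3, -0.5]
opening: 0.0855
```

```bash
python3 plan.py 0.608 0.245 0.028 -0.705
```

```text
t 2.4 pos [0.6091 0.2454 0.0483] head -0.7071 tilt [0.0009 0.0014] F [-0.27 -1.3  -0.48] open 0.0855
shift [-0.0006  0.0011  0.0203] rotvec [-0.0016  0.0002 -0.0021]
j [-0.82  0.68  0.52  1.7  -0.43  0.87 -0.82]
```

Call:
arm_command([
  [[-0.0005,0.001,0.01],[-0.001,0,-0.002]],
  [[-0.0005,0.001,0.018],[-0.001,0,-0.002]],
  [[-0.0005,0.001,0.02],[-0.001,0,-0.002]],
  [[-0.0005,0.001,0.02],[-0.001,0,-0.002]],
])

```text
time: 2.8
tcp_pos: [0.608, 0.2448, 0.0282]
orientation: [0.938, -0.346, 0.0, -0.0]
wrist_force: [-0.2, -0.5, 0.5]
opening: 0.0852
```

Call:
arm_command([
  [[0,0,0],[0,0,0]],
  [[0,0,0],[0,0,0]],
  [[0,0,0],[0,0,0]],
  [[0,0,0],[0,0,0]],
  [[0,0,0],[0,0,0]],
  [[0,0,0],[0,0,0]],
  [[0,0,0],[0,0,0]],
  [[0,0,0],[0,0,0]],
], grip=0)

```text
time: 3.6
tcp_pos: [0.6087, 0.2449, 0.029]
orientation: [0.938, -0.346, 0.001, -0.001]
wrist_force: [0.4, -0.1, 5.6]
opening: 0.0399
```

```bash
python3 plan.py 0.608 0.245 0.2 -0.705
```

```text
t 3.6 pos [0.6087 0.2449 0.029 ] head -0.706 tilt [0.0016 0.0011] F [ 0.35 -0.1   5.62] open 0.0399
shift [-5.00e-04  1.00e-04 -1.71e-01] rotvec [-0.0019 -0.0005 -0.001 ]
j [-0.81  0.71  0.51  1.71 -0.44  0.84 -0.8 ]
```

Call:
arm_command([
  [[0,0,-0.005],[0,0,0]],
  [[0,0,-0.02],[0,0,0]],
  [[0,0,-0.06],[0,0,0]],
  [[0,0,-0.1],[0,0,0]],
  [[0,0,-0.13],[0,0,0]],
  [[0,0,-0.14],[0,0,0]],
  [[0,0,-0.14],[0,0,0]],
])

```text
time: 4.3
tcp_pos: [0.6086, 0.2449, 0.1699]
orientation: [0.938, -0.346, 0.001, -0.001]
wrist_force: [0.2, 0.6, -1.8]
opening: 0.0401
```

```bash
python3 plan.py 0.539 -0.024 0.165 -0.746
```

```text
t 4.3 pos [0.6086 0.2449 0.1699] head -0.7059 tilt [0.0029 0.0021] F [ 0.16  0.59 -1.77] open 0.0401
shift [0.1214 0.2499 0.0042] rotvec [-0.0035 -0.0007  0.0401]
j [-0.87  0.55  0.6   1.63 -0.34  1.07 -0.88]
```

Call:
arm_command([
  [[0.02,0.041,0],[-0.003,-0.001,0.04]],
  [[0.04,0.083,0],[-0.003,-0.001,0.04]],
  [[0.06,0.125,0],[-0.003,-0.001,0.04]],
  [[0.08,0.165,0],[-0.003,-0.001,0.04]],
  [[0.1,0.206,0.002],[-0.003,-0.001,0.04]],
  [[0.115,0.236,0.004],[-0.003,-0.001,0.04]],
  [[0.1215,0.25,0.004],[-0.003,-0.001,0.04]],
  [[0.1215,0.25,0.004],[-0.003,-0.001,0.04]],
  [[0.1215,0.25,0.004],[-0.003,-0.001,0.04]],
])

```text
time: 5.2
tcp_pos: [0.5384, -0.0225, 0.1633]
orientation: [0.932, -0.364, -0.002, 0.001]
wrist_force: [0.8, 0.2, -1.4]
opening: 0.0401
```

```bash
cat > look.py <<'E'
import sys,cv2,numpy as np
from bench import *
from plan import plan
k=sys.argv[1]
plan(*map(float,sys.argv[2:6]))
o=[]
for n,(u,v) in (("side",(254,195)),("top",(256,205))):
    p,d=get_image(n);np.savez(f"{n}{k}.npz",p=p,d=d)
    h=40;c=cv2.cvtColor(p,cv2.COLOR_RGB2BGR)[v-h:v+h,u-h:u+h];o.append(cv2.resize(c,None,fx=5,fy=5,interpolation=cv2.INTER_CUBIC))
cv2.imwrite(f"pics/look{k}.png",np.hstack(o))
E
python3 look.py a 0.539 -0.024 0.125 -0.746
```

```text
t 5.2 pos [ 0.5384 -0.0225  0.1633] head -0.7444 tilt [-0.0035 -0.0001] F [ 0.75  0.22 -1.38] open 0.0401
shift [0.0016 0.0006 0.0383] rotvec [0.0024 0.0025 0.0016]
j [-0.6   0.36  0.7   1.91 -0.28  0.97 -0.52]
```

View pics/looka.png

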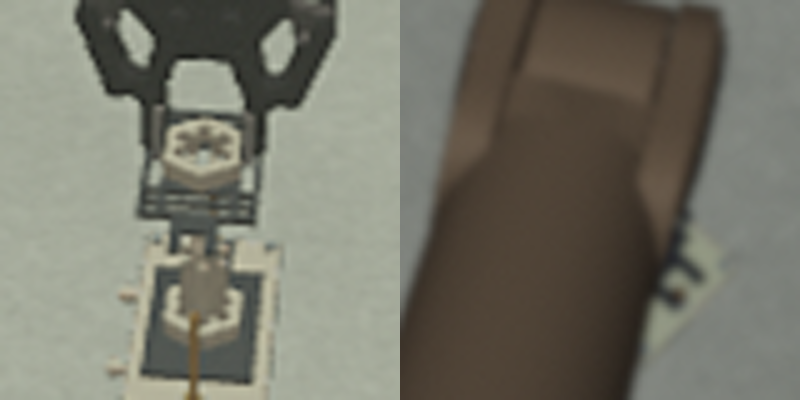

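```bash
cat > held.py <<'E'
import sys
from fit import *
def held(k,x,y,yaw,z0,kind,show=True):
    I=np.load(f"side{k}.npz")["p"]
    roi=roi_for("side",x,y,.075,z0)
    # drop the top of the roi (fingers) : use rows below collar-top far edge
    c=proj("side",np.array([[x,y,z0+.016]]))[0]
    v0=int(c[1]-9); u0,v,w,h=roi
    q=proj("side",np.c_[SHEET@np.array([[np.cos(yaw),np.sin(yaw)],[-np.sin(yaw),np.cos(yaw)]])+[x,y],np.full(12,z0)])
    v1=int(q[:,1].max()+4); v1=min(v1,384)
    u0=int(q[:,0].min()-5);u1=int(q[:,0].max()+5)
    roi=(u0,v0,u1-u0,v1-v0)
    f=lambda p:resid("side",I,p[0]/1e3,p[1]/1e3,p[2]/50,roi,kind,z0=z0)
    p=np.array([x*1e3,y*1e3,yaw*50])
    for st in (2,.7,.3):
        r=minimize(f,p,method="Nelder-Mead",options=dict(initial_simplex=np.vstack([p,p+np.eye(3)*st]),xatol=.02,fatol=1e-4,maxfev=200));p=r.x
    _,m,e=resid("side",I,p[0]/1e3,p[1]/1e3,p[2]/50,roi,kind,z0=z0,full=True)
    a=I[roi[1]:roi[1]+roi[3],roi[0]:roi[0]+roi[2]]
    o=np.hstack([a,np.clip(m,0,255),np.clip(np.abs(e)*3,0,255)]).astype(np.uint8)
    cv2.imwrite(f"pics/held{k}.png",cv2.cvtColor(cv2.resize(o,None,fx=6,fy=6,interpolation=cv2.INTER_NEAREST),cv2.COLOR_RGB2BGR))
    print("held side",np.round([p[0]/1e3,p[1]/1e3,p[2]/50,r.fun],4),o.shape)
if __name__=="__main__":
    a=sys.argv; held(a[1],*map(float,a[2:6]),a[6])
E
python3 held.py a .538 -.0225 -2.316 .1343 slotted
```

```text
held side [ 5.3720000e-01 -2.3000000e-02 -2.3043000e+00  1.3156368e+03] (36, 111, 3)
```

View pics/helda.png

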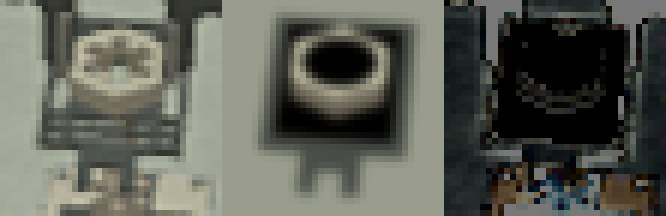

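```bash
python3 plan.py 0.5395 -0.0242 0.128 -0.746
```

```text
t 5.3 pos [ 0.5389 -0.0217  0.1636] head -0.7421 tilt [-0.0028 -0.0003] F [-0.31  0.05 -1.55] open 0.0401
shift [0.0022 0.0014 0.0356] rotvec [0.0021 0.0018 0.0039]
j [-0.6   0.36  0.7   1.91 -0.28  0.97 -0.52]
```

Call:
arm_command([
  [[0.002,0.0015,0.01],[0.002,0.002,0.004]],
  [[0.002,0.0015,0.02],[0.002,0.002,0.004]],
  [[0.002,0.0015,0.03],[0.002,0.002,0.004]],
  [[0.002,0.0015,0.03],[0.002,0.002,0.004]],
])

```text
time: 5.7
tcp_pos: [0.5372, -0.0264, 0.1321]
orientation: [0.931, -0.366, -0.001, 0.001]
wrist_force: [-0.4, 0.8, -1.0]
opening: 0.0399
```

```bash
cat > avg.py <<'E'
import sys,numpy as np
from bench import *
from scipy.spatial.transform import Rotation as Ro
x,y,z,th=map(float,sys.argv[1:5]);n=int(sys.argv[5])
P=[];H=[];T=[];F=[]
for i in range(n):
    get_image("side");s=get_state();R=Ro.from_quat(s["orientation"]);M=R.as_matrix()
    P.append(s["tcp_pos"]);H.append(np.arctan2(M[1,0],M[0,0]));T.append(M[:2,2]);F.append(s["wrist_force"])
P=np.array(P);p=P.mean(0);h=np.mean(H);t=np.mean(T,0)
print("t",s["time"],"pos",np.round(p,5),"sd",np.round(P.std(0),5),"head",h.round(4),np.std(H).round(4),"tilt",t.round(4),"F",np.mean(F,0).round(2),"open",s["opening"].round(4))
Rm=Ro.from_quat([np.cos(h/2),np.sin(h/2),0,0]);d=Rm.inv().apply(np.array([x,y,z])-p);c=Rm.inv().apply([-t[1],t[0],0])
# small tilt: correction so tool z -> straight down
zc=np.array([t[0],t[1],-1.]);ax=np.cross(zc,[0,0,-1.]);ax=Rm.inv().apply(ax)
print("shift",d.round(5),"rot",np.round([ax[0],ax[1],-(th-h)],4))
E
python3 avg.py 0.5395 -0.0242 0.12 -0.746 8
```

```text
Traceback (most recent call last):
  File "avg.py", line 10, in <module>
    print("t",s["time"],"pos",np.round(p,5),"sd",np.round(P.std(0),5),"head",h.round(4),np.std(H).round(4),"tilt",t.round(4),"F",np.mean(F,0).round(2),"open",s["opening"].round(4))
                                                                                                                                                              ^^^^^^^^^^^^^^^^^^
AttributeError: 'float' object has no attribute 'round'
```

```bash
sed -i 's/s\["opening"\].round(4)/s["opening"]/' avg.py; python3 avg.py 0.5395 -0.0242 0.12 -0.746 8
```

```text
t 6.5 pos [ 0.53877 -0.02684  0.1343 ] sd [7.e-05 1.e-05 1.e-04] head -0.7499 0.0 tilt [ 0.0008 -0.0008] F [ 0.03  0.11 -1.33] open 0.039978298011861646
shift [-0.00127 -0.00243  0.0143 ] rot [ 0.     -0.0012 -0.0039]
```

Call:
arm_command([
  [[-0.0013,-0.0024,0.004],[0,-0.001,-0.004]],
  [[-0.0013,-0.0024,0.004],[0,-0.001,-0.004]],
  [[-0.0013,-0.0024,0.004],[0,-0.001,-0.004]],
  [[-0.0013,-0.0024,0.004],[0,-0.001,-0.004]],
  [[-0.0013,-0.0024,0.004],[0,-0.001,-0.004]],
])

```text
time: 7.0
tcp_pos: [0.5394, -0.0243, 0.1302]
orientation: [0.931, -0.364, 0.0, 0.0]
wrist_force: [-0.8, -0.2, -1.4]
opening: 0.0399
```

```bash
python3 avg.py 0.5395 -0.0242 0.12 -0.746 3; python3 look.py b .5395 -.0242 .12 -.746; python3 held.py b .539 -.025 -2.316 .1013 slotted
```

```text
t 7.15 pos [ 0.53941 -0.02428  0.13019] sd [1.e-05 4.e-05 1.e-05] head -0.746 0.0001 tilt [-0.0001 -0.0003] F [ 0.46 -0.11 -1.11] open 0.03992246551522046
shift [ 1.000e-05 -1.200e-04  1.019e-02] rot [ 0.0003 -0.0001 -0.    ]
t 7.15 pos [ 0.5394 -0.0242  0.1302] head -0.746 tilt [-0.0001 -0.0002] F [ 0.51  0.82 -1.11] open 0.0399
shift [ 0.0001 -0.0001  0.0102] rotvec [ 0.0003 -0.0001  0.    ]
j [-0.57  0.41  0.67  1.94 -0.32  0.9  -0.48]
held side [ 5.3690000e-01 -2.6300000e-02 -2.3035000e+00  1.7911162e+03] (35, 108, 3)
```

View pics/lookb.png

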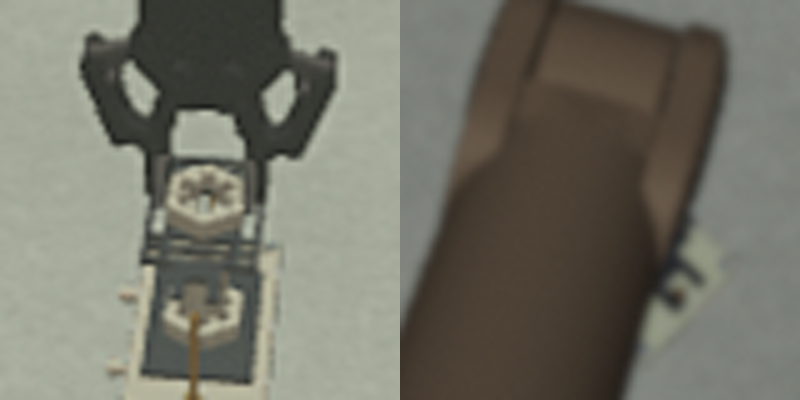

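Call:
arm_command([
  [[0,0,0.004],[0,0,0]],
  [[0,0,0.008],[0,0,0]],
  [[0,0,0.012],[0,0,0]],
  [[0,0,0.016],[0,0,0]],
  [[0,0,0.02],[0,0,0]],
  [[0,0,0.023],[0,0,0]],
  [[0,0,0.023],[0,0,0]],
  [[0,0,0.023],[0,0,0]],
])

```text
time: 8.05
tcp_pos: [0.5394, -0.0243, 0.1071]
orientation: [0.931, -0.364, -0.0, 0.0]
wrist_force: [-0.4, 0.5, -0.9]
opening: 0.04
```

```bash
python3 avg.py 0.5395 -0.0242 0.09 -0.746 3; python3 look.py c .5395 -.0242 .12 -.746
```

```text
t 8.2 pos [ 0.53954 -0.02426  0.1073 ] sd [1.e-05 2.e-05 3.e-05] head -0.7459 0.0 tilt [ 0.0001 -0.0003] F [-0.16 -0.27 -1.17] open 0.03984888794977356
shift [-7.00e-05 -2.00e-05  1.73e-02] rot [ 0.0001 -0.0003  0.0001]
t 8.2 pos [ 0.5395 -0.0242  0.1073] head -0.7459 tilt [ 0.0002 -0.0002] F [-0.01 -0.04 -0.86] open 0.0398
shift [-0.0001  0.     -0.0127] rotvec [ 0.0001 -0.0003  0.0001]
j [-0.55  0.44  0.65  1.96 -0.35  0.85 -0.46]
```

View pics/lookc.png

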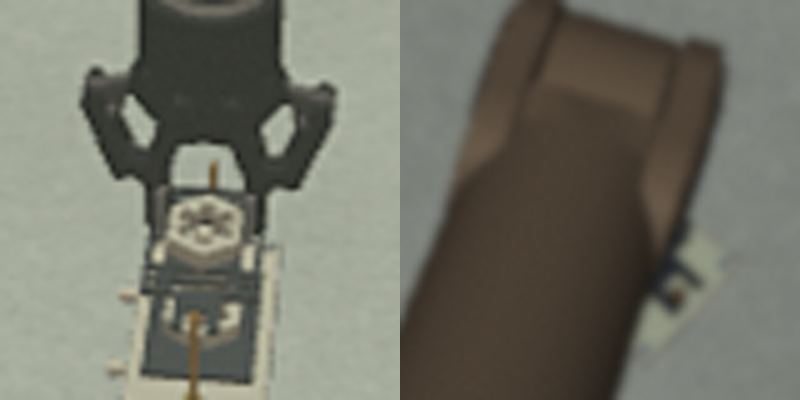

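Call:
arm_command([
  [[0,0,0.002],[0,0,0]],
  [[0,0,0.005],[0,0,0]],
  [[0,0,0.008],[0,0,0]],
  [[0,0,0.01],[0,0,0]],
  [[0,0,0.01],[0,0,0]],
])

```text
time: 8.8
tcp_pos: [0.539, -0.0242, 0.0967]
orientation: [0.931, -0.364, -0.0, 0.0]
wrist_force: [-0.8, 0.0, -0.8]
opening: 0.0399
```

```bash
python3 avg.py 0.5395 -0.0242 0.065 -0.746 2
```

```text
t 8.9 pos [ 0.53927 -0.02426  0.09697] sd [7.e-05 0.e+00 9.e-05] head -0.746 0.0 tilt [-0.0005 -0.0004] F [ 0.42 -0.59 -1.43] open 0.03953245815063387
shift [ 0.00013 -0.0002   0.03197] rot [0.0006 0.0002 0.    ]
```

Call:
arm_command([
  [[0,0,0.004],[0,0,0]],
  [[0,0,0.008],[0,0,0]],
  [[0,0,0.012],[0,0,0]],
  [[0,0,0.016],[0,0,0]],
  [[0,0,0.02],[0,0,0]],
  [[0,0,0.024],[0,0,0]],
  [[0,0,0.028],[0,0,0]],
  [[0,0,0.031],[0,0,0]],
  [[0,0,0.032],[0,0,0]],
  [[0,0,0.032],[0,0,0]],
  [[0,0,0.032],[0,0,0]],
])

```text
time: 10.0
tcp_pos: [0.5395, -0.0242, 0.0653]
orientation: [0.931, -0.364, 0.0, 0.0]
wrist_force: [-0.7, 0.6, -1.5]
opening: 0.0404
```

```bash
python3 avg.py 0.5395 -0.0242 0.061 -0.746 3
```

```text
t 10.15 pos [ 0.53951 -0.02422  0.06532] sd [1.e-05 3.e-05 1.e-05] head -0.7459 0.0001 tilt [ 0.0002 -0.0002] F [ 0.08  0.16 -1.29] open 0.03999451176459822
shift [-2.00e-05 -1.00e-05  4.32e-03] rot [ 0.     -0.0002  0.0001]
```

Nearly home; press down gently in small steps until contact.

Call:
arm_command([
  [[0,0,0.001],[0,0,0]],
  [[0,0,0.002],[0,0,0]],
  [[0,0,0.003],[0,0,0]],
  [[0,0,0.0035],[0,0,0]],
  [[0,0,0.0035],[0,0,0]],
  [[0,0,0.0035],[0,0,0]],
])

```text
time: 10.75
tcp_pos: [0.5393, -0.0242, 0.0616]
orientation: [0.931, -0.364, -0.0, 0.0]
wrist_force: [0.5, 0.1, -2.4]
opening: 0.0399
```

```bash
python3 avg.py 0.5395 -0.0242 0.061 -0.746 2
```

```text
t 10.85 pos [ 0.53937 -0.02425  0.06166] sd [2.e-05 1.e-05 2.e-05] head -0.746 0.0 tilt [-0.0002 -0.0002] F [ 0.11 -0.27 -0.37] open 0.040179594411224276
shift [ 6.0e-05 -1.3e-04  6.6e-04] rot [ 0.0003 -0.      0.    ]
```

Call:
arm_command([
  [[0,0,0.0005],[0,0,0]],
  [[0,0,0.001],[0,0,0]],
  [[0,0,0.0015],[0,0,0]],
  [[0,0,0.0015],[0,0,0]],
  [[0,0,0.0015],[0,0,0]],
])

```text
time: 11.35
tcp_pos: [0.5395, -0.0242, 0.061]
orientation: [0.931, -0.364, -0.0, -0.0]
wrist_force: [-1.7, 0.3, 6.6]
opening: 0.04
```

```bash
python3 avg.py 0.5395 -0.0242 0.061 -0.746 3
```

```text
t 11.5 pos [ 0.53946 -0.02425  0.06098] sd [2.e-05 1.e-05 2.e-05] head -0.746 0.0 tilt [-0.0002  0.0005] F [-2.55  0.46  6.42] open 0.04025761860929035
shift [-1.e-05 -7.e-05 -2.e-05] rot [-0.0002  0.0005 -0.    ]
```

Call:
arm_command([
  [[0,0,0],[0,0,0]],
  [[0,0,0],[0,0,0]],
  [[0,0,0],[0,0,0]],
  [[0,0,0],[0,0,0]],
  [[0,0,-0.001],[0,0,0]],
], grip=0.75)

```text
time: 12.0
tcp_pos: [0.5392, -0.0242, 0.061]
orientation: [0.931, -0.364, -0.0, 0.0]
wrist_force: [-0.4, -0.1, -0.9]
opening: 0.0638
```

Call:
arm_command([
  [[0,0,-0.005],[0,0,0]],
  [[0,0,-0.02],[0,0,0]],
  [[0,0,-0.05],[0,0,0]],
  [[0,0,-0.09],[0,0,0]],
  [[0,0,-0.12],[0,0,0]],
  [[0,0,-0.13],[0,0,0]],
  [[0,0,-0.13],[0,0,0]],
])

```text
time: 12.7
tcp_pos: [0.5405, -0.0243, 0.1933]
orientation: [0.931, -0.364, 0.002, -0.001]
wrist_force: [-0.6, -0.1, -0.3]
opening: 0.0644
```

```bash
python3 look.py d 0.412 0.2627 0.19 1.753
```

```text
t 12.7 pos [ 0.5405 -0.0243  0.1933] head -0.7459 tilt [0.0039 0.0008] F [-0.56 -0.13 -0.33] open 0.0644
shift [-0.2891 -0.1236  0.003 ] rotvec [ 1.6000e-03 -5.1000e-03 -2.4989e+00]
j [-0.62  0.33  0.72  1.89 -0.25  1.02 -0.54]
```

View pics/lookd.png

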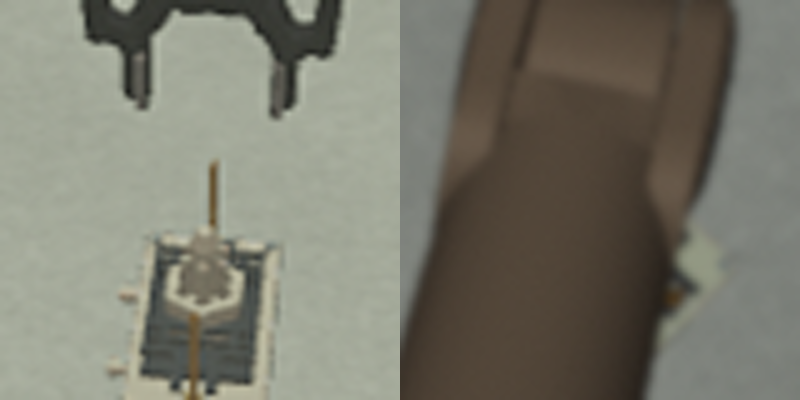

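Call:
arm_command([
  [[-0.289,-0.1236,0.003],[0.002,-0.005,-2.499]],
  [[-0.289,-0.1236,0.003],[0.002,-0.005,-2.499]],
  [[-0.289,-0.1236,0.003],[0.002,-0.005,-2.499]],
  [[-0.289,-0.1236,0.003],[0.002,-0.005,-2.499]],
  [[-0.289,-0.1236,0.003],[0.002,-0.005,-2.499]],
  [[-0.289,-0.1236,0.003],[0.002,-0.005,-2.499]],
  [[-0.289,-0.1236,0.003],[0.002,-0.005,-2.499]],
  [[-0.289,-0.1236,0.003],[0.002,-0.005,-2.499]],
  [[-0.289,-0.1236,0.003],[0.002,-0.005,-2.499]],
  [[-0.289,-0.1236,0.003],[0.002,-0.005,-2.499]],
  [[-0.289,-0.1236,0.003],[0.002,-0.005,-2.499]],
  [[-0.289,-0.1236,0.003],[0.002,-0.005,-2.499]],
  [[-0.289,-0.1236,0.003],[0.002,-0.005,-2.499]],
  [[-0.289,-0.1236,0.003],[0.002,-0.005,-2.499]],
  [[-0.289,-0.1236,0.003],[0.002,-0.005,-2.499]],
  [[-0.289,-0.1236,0.003],[0.002,-0.005,-2.499]],
  [[-0.289,-0.1236,0.003],[0.002,-0.005,-2.499]],
  [[-0.289,-0.1236,0.003],[0.002,-0.005,-2.499]],
  [[-0.289,-0.1236,0.003],[0.002,-0.005,-2.499]],
  [[-0.289,-0.1236,0.003],[0.002,-0.005,-2.499]],
], grip=1)

```text
time: 14.8
tcp_pos: [0.4106, 0.2624, 0.1874]
orientation: [0.64, 0.768, -0.002, -0.002]
wrist_force: [-0.7, 0.7, -0.7]
opening: 0.0853
```

```bash
python3 plan.py 0.4123 0.2626 0.06 1.753
```

```text
t 14.8 pos [0.4106 0.2624 0.1874] head 1.7516 tilt [-0.0054 -0.0017] F [-0.7   0.66 -0.7 ] open 0.0853
shift [-1.000e-04  2.400e-03  1.274e-01] rotvec [-0.0056  0.0007 -0.0014]
j [-0.86  0.18  0.23  1.99 -0.05  0.98  1.15]
```

Call:
arm_command([
  [[0,0.001,0.04],[-0.003,0,-0.001]],
  [[0,0.001,0.08],[-0.003,0,-0.001]],
  [[0,0.001,0.115],[-0.003,0,-0.001]],
  [[0,0.001,0.135],[-0.003,0,-0.001]],
  [[0,0.001,0.135],[-0.003,0,-0.001]],
  [[0,0.001,0.135],[-0.003,0,-0.001]],
  [[0,0.001,0.135],[-0.003,0,-0.001]],
  [[0,0.001,0.135],[-0.003,0,-0.001]],
])

```text
time: 15.6
tcp_pos: [0.4124, 0.2635, 0.0545]
orientation: [0.639, 0.769, 0.001, -0.0]
wrist_force: [-0.7, 0.5, 0.0]
opening: 0.0856
```

```bash
python3 avg.py 0.4123 0.2626 0.029 1.753 3
```

```text
t 15.75 pos [0.41205 0.2633  0.05415] sd [1.4e-04 9.0e-05 1.6e-04] head 1.754 0.0 tilt [0.0003 0.0013] F [0.31 0.32 0.59] open 0.08533100993718622
shift [-0.00074  0.00012  0.02515] rot [ 0.0005 -0.0012  0.001 ]
```

Call:
arm_command([
  [[-0.0007,0.0001,0.01],[0.0005,-0.001,0.001]],
  [[-0.0007,0.0001,0.02],[0.0005,-0.001,0.001]],
  [[-0.0007,0.0001,0.025],[0.0005,-0.001,0.001]],
  [[-0.0007,0.0001,0.025],[0.0005,-0.001,0.001]],
  [[-0.0007,0.0001,0.025],[0.0005,-0.001,0.001]],
])

```text
time: 16.25
tcp_pos: [0.4115, 0.2619, 0.0277]
orientation: [0.64, 0.769, -0.001, -0.0]
wrist_force: [0.7, 0.0, -0.1]
opening: 0.0851
```

Call:
arm_command([
  [[0,0,0],[0,0,0]],
  [[0,0,0],[0,0,0]],
  [[0,0,0],[0,0,0]],
  [[0,0,0],[0,0,0]],
  [[0,0,0],[0,0,0]],
  [[0,0,0],[0,0,0]],
  [[0,0,0],[0,0,0]],
  [[0,0,0],[0,0,0]],
], grip=0)

```text
time: 17.05
tcp_pos: [0.412, 0.2624, 0.0288]
orientation: [0.64, 0.769, -0.001, -0.0]
wrist_force: [-1.0, -1.0, 5.6]
opening: 0.0402
```

```bash
python3 avg.py 0.5395 -0.0242 0.2 -0.746 2
```

```text
t 17.15 pos [0.41199 0.26243 0.02877] sd [0.e+00 1.e-05 0.e+00] head 1.7531 0.0 tilt [-0.0009 -0.0005] F [-1.06 -0.05  5.44] open 0.04025739251141096
shift [-0.305    0.07344 -0.17123] rot [-1.0000e-03  3.0000e-04  2.4991e+00]
```

Call:
arm_command([
  [[0,0,-0.005],[0,0,0]],
  [[0,0,-0.02],[0,0,0]],
  [[0,0,-0.06],[0,0,0]],
  [[0,0,-0.1],[0,0,0]],
  [[0,0,-0.13],[0,0,0]],
  [[0,0,-0.14],[0,0,0]],
])

```text
time: 17.75
tcp_pos: [0.4133, 0.2633, 0.1712]
orientation: [0.64, 0.769, 0.002, 0.0]
wrist_force: [-0.1, -0.7, -1.9]
opening: 0.0403
```

```bash
python3 plan.py 0.5397 -0.0240 0.165 -0.746
```

```text
t 17.75 pos [0.4133 0.2633 0.1712] head 1.753 tilt [0.0028 0.0027] F [-0.07 -0.66 -1.93] open 0.0403
shift [-0.3054  0.0722  0.0058] rotvec [-1.300e-03 -4.900e-03  2.499e+00]
j [-0.86  0.2   0.24  2.01 -0.06  0.93  1.16]
```

Call:
arm_command([
  [[-0.3054,0.0722,0.006],[-0.001,-0.003,2.499]],
  [[-0.3054,0.0722,0.006],[-0.001,-0.003,2.499]],
  [[-0.3054,0.0722,0.006],[-0.001,-0.003,2.499]],
  [[-0.3054,0.0722,0.006],[-0.001,-0.003,2.499]],
  [[-0.3054,0.0722,0.006],[-0.001,-0.003,2.499]],
  [[-0.3054,0.0722,0.006],[-0.001,-0.003,2.499]],
  [[-0.3054,0.0722,0.006],[-0.001,-0.003,2.499]],
  [[-0.3054,0.0722,0.006],[-0.001,-0.003,2.499]],
  [[-0.3054,0.0722,0.006],[-0.001,-0.003,2.499]],
  [[-0.3054,0.0722,0.006],[-0.001,-0.003,2.499]],
  [[-0.3054,0.0722,0.006],[-0.001,-0.003,2.499]],
  [[-0.3054,0.0722,0.006],[-0.001,-0.003,2.499]],
  [[-0.3054,0.0722,0.006],[-0.001,-0.003,2.499]],
  [[-0.3054,0.0722,0.006],[-0.001,-0.003,2.499]],
  [[-0.3054,0.0722,0.006],[-0.001,-0.003,2.499]],
  [[-0.3054,0.0722,0.006],[-0.001,-0.003,2.499]],
  [[-0.3054,0.0722,0.006],[-0.001,-0.003,2.499]],
  [[-0.3054,0.0722,0.006],[-0.001,-0.003,2.499]],
  [[-0.3054,0.0722,0.006],[-0.001,-0.003,2.499]],
  [[-0.3054,0.0722,0.006],[-0.001,-0.003,2.499]],
])

```text
time: 19.75
tcp_pos: [0.5378, -0.025, 0.1618]
orientation: [0.932, -0.364, -0.001, 0.002]
wrist_force: [0.4, 0.1, -0.4]
opening: 0.0398
```

Call:
arm_command([
  [[0,0,0],[0,0,0]],
  [[0,0,0],[0,0,0]],
  [[0,0,0],[0,0,0]],
])

```text
time: 20.05
tcp_pos: [0.5382, -0.025, 0.1623]
orientation: [0.931, -0.364, -0.001, 0.002]
wrist_force: [-0.8, 0.1, -1.1]
opening: 0.0401
```

```bash
python3 avg.py 0.5397 -0.0240 0.130 -0.746 3
```

```text
t 20.2 pos [ 0.5382  -0.025    0.16232] sd [1.e-05 1.e-05 0.e+00] head -0.7458 0.0 tilt [-0.0031 -0.0029] F [-0.04 -0.25 -1.52] open 0.039980963190378686
shift [ 0.00042 -0.00175  0.03232] rot [0.0043 0.0004 0.0002]
```

Call:
arm_command([
  [[0.0004,-0.0017,0.01],[0.0043,0.0004,0]],
  [[0.0004,-0.0017,0.02],[0.0043,0.0004,0]],
  [[0.0004,-0.0017,0.028],[0.0043,0.0004,0]],
  [[0.0004,-0.0017,0.031],[0.0043,0.0004,0]],
  [[0.0004,-0.0017,0.031],[0.0043,0.0004,0]],
  [[0.0004,-0.0017,0.031],[0.0043,0.0004,0]],
  [[0.0004,-0.0017,0.031],[0.0043,0.0004,0]],
])

```text
time: 20.9
tcp_pos: [0.5399, -0.0242, 0.1316]
orientation: [0.931, -0.364, 0.0, -0.0]
wrist_force: [0.5, -0.9, -1.7]
opening: 0.0402
```

```bash
python3 avg.py 0.5397 -0.0240 0.108 -0.746 3; python3 look.py e .5397 -.0240 .108 -.746
```

```text
t 21.05 pos [ 0.53981 -0.02412  0.13159] sd [5.e-05 4.e-05 3.e-05] head -0.7459 0.0 tilt [ 0.0007 -0.0001] F [-0.05  0.06 -1.38] open 0.04016484643529454
shift [-1.600e-04 -1.000e-05  2.359e-02] rot [-0.0004 -0.0005  0.0001]
t 21.05 pos [ 0.5398 -0.0241  0.1316] head -0.7459 tilt [ 0.0006 -0.    ] F [ 0.94 -0.67 -1.51] open 0.0402
shift [-0.0001 -0.      0.0236] rotvec [-0.0004 -0.0004  0.0001]
j [-0.71  0.47  0.87  1.94 -0.45  0.93 -0.37]
```

View pics/looke.png

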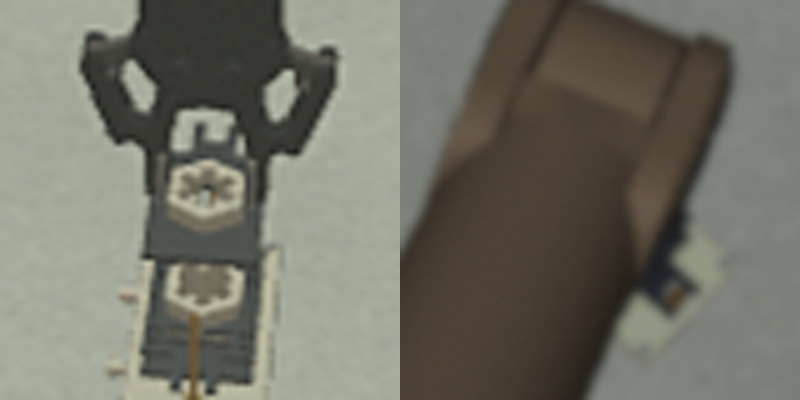

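Call:
arm_command([
  [[-0.0001,0,0.004],[0,0,0]],
  [[-0.0001,0,0.008],[0,0,0]],
  [[-0.0001,0,0.012],[0,0,0]],
  [[-0.0001,0,0.016],[0,0,0]],
  [[-0.0001,0,0.02],[0,0,0]],
  [[-0.0001,0,0.024],[0,0,0]],
  [[-0.0001,0,0.024],[0,0,0]],
  [[-0.0001,0,0.024],[0,0,0]],
])

```text
time: 21.95
tcp_pos: [0.5387, -0.0247, 0.1068]
orientation: [0.931, -0.365, -0.0, 0.001]
wrist_force: [-1.4, -2.1, -2.9]
opening: 0.0396
```

```bash
python3 avg.py 0.5397 -0.0240 0.08 -0.746 3
```

```text
t 22.1 pos [ 0.53875 -0.02463  0.10691] sd [1.e-05 2.e-05 3.e-05] head -0.7464 0.0 tilt [-0.0013 -0.0009] F [-1.92 -2.69 -3.34] open 0.03956299268635785
shift [ 0.00026 -0.00111  0.02691] rot [ 0.0016  0.0003 -0.0004]
```

Call:
arm_command([
  [[-0.0001,0.0011,0],[0.001,0,0]],
  [[-0.0001,0.0011,0],[0.001,0,0]],
  [[-0.0001,0.0011,0],[0.001,0,0]],
  [[-0.0001,0.0011,0],[0.001,0,0]],
])

```text
time: 22.5
tcp_pos: [0.5387, -0.0247, 0.1073]
orientation: [0.931, -0.364, 0.0, -0.0]
wrist_force: [-1.7, -1.9, -2.5]
opening: 0.0405
```

```bash
python3 avg.py 0.5397 -0.0240 0.08 -0.746 3; python3 look.py f .5397 -.0240 .108 -.746
```

```text
t 22.65 pos [ 0.53867 -0.02471  0.10731] sd [1.e-05 1.e-05 2.e-05] head -0.7458 0.0 tilt [0.0007 0.0006] F [-1.27 -1.42 -1.65] open 0.04007824460370335
shift [ 0.00027 -0.00123  0.02731] rot [-0.0009 -0.      0.0002]
t 22.65 pos [ 0.5387 -0.0247  0.1073] head -0.7458 tilt [0.0006 0.0006] F [-1.04 -1.38 -2.06] open 0.0401
shift [ 0.0003 -0.0012 -0.0007] rotvec [-0.0009 -0.      0.0002]
j [-0.68  0.5   0.84  1.97 -0.48  0.88 -0.34]
```

View pics/lookf.png

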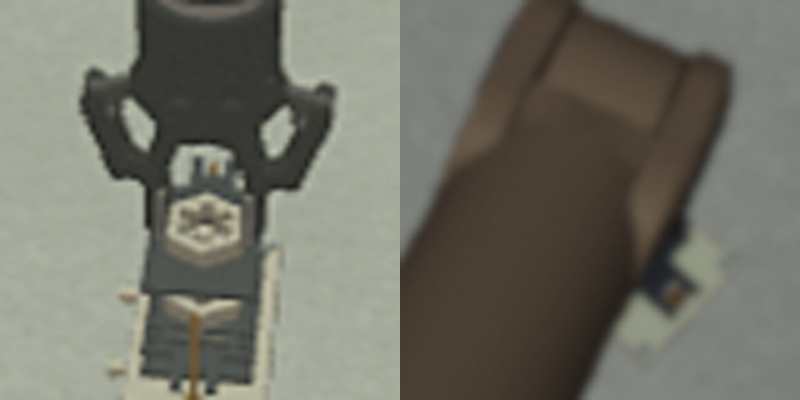

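```bash
cat > col.py <<'E'
from fit import *
import fit
def drawc(n,x,y,yaw,roi,kind,z0=0):
    r=R(n,x,y,yaw,roi,z0=z0); r.img[:]=9
    r.hull([(HEX*1.22,.006),(HEX*1.22,.016)],1)
    r.prism(HEX,.004,.016,3,9); r.fill(HEX,.016,2); r.fill(CIR(.017),.016,9); return r.img
fit.draw=drawc
def col(k,x,y,yaw,z0):
    I=np.load(f"side{k}.npz")["p"]; roi=roi_for("side",x,y,.045,z0)
    f=lambda p:resid("side",I,p[0]/1e3,p[1]/1e3,yaw,roi,"c",z0=z0,sig=.6)
    p=np.array([x*1e3,y*1e3])
    for st in (2,.7,.3):
        r=minimize(f,p,method="Nelder-Mead",options=dict(initial_simplex=np.vstack([p,p+np.eye(2)*st]),xatol=.02,fatol=1e-4,maxfev=200));p=r.x
    d=p/1e3-np.array([x,y]); h=yaw
    print(k,p.round(2),"off mm",(d*1e3).round(2),"along platex",round(1e3*(d@[np.cos(h),np.sin(h)]),2),"platey",round(1e3*(d@[-np.sin(h),np.cos(h)]),2),round(r.fun,1))
Y=.825
col("a",.5386,-.0222,Y-np.pi,.1347)
col("b",.5394,-.0242,Y-np.pi,.1012)
col("c",.5395,-.0242,Y-np.pi,.0783)
col("e",.5398,-.0241,Y,.1028)
col("f",.5387,-.0247,Y,.0785)
col("0",.6087,.2449,-2.2766,0)
col("0",.4120,.2624,-2.9592,0)
col("0",.409,-.2227,-.1181,0)
col("0",.5395,-.0242,Y,.016)
col("d",.5395,-.0242,Y-np.pi,.032)
E
python3 col.py
```

```text
a [536.86 -23.44] off mm [-1.74 -1.24] along platex 2.09 platey -0.44 1152.2
b [539.12 -24.01] off mm [-0.28  0.19] along platex 0.05 platey -0.33 960.3
c [539.15 -23.19] off mm [-0.35  1.01] along platex -0.5 platey -0.94 991.8
e [540.57 -22.09] off mm [0.77 2.01] along platex 2.0 platey 0.8 622.5
f [539.65 -23.59] off mm [0.95 1.11] along platex 1.46 platey 0.05 659.8
0 [606.81 244.66] off mm [-1.89 -0.24] along platex 1.41 platey -1.29 575.3
0 [411.5  263.07] off mm [-0.5   0.67] along platex 0.37 platey -0.75 520.2
0 [ 408.35 -223.09] off mm [-0.65 -0.39] along platex -0.6 platey -0.46 426.5
0 [537.79 -25.22] off mm [-1.71 -1.02] along platex -1.91 platey 0.57 489.1
d [538.84 -24.96] off mm [-0.66 -0.76] along platex 1.01 platey 0.03 407.8
```

Call:
arm_command([
  [[0.0,0.001,0],[-0.001,0,0]],
  [[0.0,0.002,0],[-0.001,0,0]],
  [[0.0,0.0025,0],[-0.001,0,0]],
  [[0.0,0.0025,0],[-0.001,0,0]],
  [[0.0,0.0025,0],[-0.001,0,0]],
])

```text
time: 23.25
tcp_pos: [0.5371, -0.0264, 0.1073]
orientation: [0.931, -0.364, 0.0, -0.0]
wrist_force: [-0.1, 1.0, -2.3]
opening: 0.04
```

```bash
python3 avg.py 0.5395 -0.0242 0.08 -0.746 3
```

```text
t 23.4 pos [ 0.53706 -0.02647  0.10729] sd [3.e-05 1.e-05 2.e-05] head -0.7458 0.0 tilt [ 0.0002 -0.    ] F [ 0.1   0.11 -1.92] open 0.040249683953193297
shift [ 0.00026 -0.00332  0.02729] rot [-0.0001 -0.0001  0.0002]
```

Call:
arm_command([
  [[0.0002,-0.0008,0],[0,0,0]],
  [[0.0002,-0.0008,0],[0,0,0]],
  [[0.0002,-0.0008,0],[0,0,0]],
  [[0.0002,-0.0008,0.004],[0,0,0]],
  [[0.0002,-0.0008,0.008],[0,0,0]],
  [[0.0002,-0.0008,0.01],[0,0,0]],
  [[0.0002,-0.0008,0.01],[0,0,0]],
  [[0.0002,-0.0008,0.01],[0,0,0]],
])

```text
time: 24.2
tcp_pos: [0.5376, -0.0262, 0.0971]
orientation: [0.931, -0.364, -0.0, 0.0]
wrist_force: [-1.1, 0.5, -1.1]
opening: 0.0398
```

```bash
python3 avg.py 0.5395 -0.0242 0.077 -0.746 3
```

```text
t 24.35 pos [ 0.53771 -0.0262   0.09732] sd [2.e-05 2.e-05 3.e-05] head -0.746 0.0 tilt [ 0.0001 -0.0002] F [ 0.05 -0.8  -1.87] open 0.03999075423536021
shift [-4.000e-05 -2.690e-03  2.032e-02] rot [ 0.0001 -0.0002  0.    ]
```

Call:
arm_command([
  [[0,0,0.004],[0,0,0]],
  [[0,0,0.008],[0,0,0]],
  [[0,0,0.012],[0,0,0]],
  [[0,0,0.015],[0,0,0]],
  [[0,0,0.0165],[0,0,0]],
  [[0,0,0.0165],[0,0,0]],
  [[0,0,0.0165],[0,0,0]],
])

```text
time: 25.05
tcp_pos: [0.5377, -0.0262, 0.0808]
orientation: [0.931, -0.364, 0.0, 0.0]
wrist_force: [0.2, 0.7, -2.8]
opening: 0.0406
```

```bash
python3 avg.py 0.5395 -0.0242 0.0768 -0.746 3
```

```text
t 25.2 pos [ 0.53777 -0.02618  0.08088] sd [1.e-05 2.e-05 2.e-05] head -0.746 0.0 tilt [ 0.0003 -0.0002] F [ 0.26 -0.25 -1.3 ] open 0.03991166430484383
shift [-8.00e-05 -2.63e-03  4.08e-03] rot [-0.0001 -0.0003  0.    ]
```

Call:
arm_command([
  [[0,0,0.001],[0,0,0]],
  [[0,0,0.002],[0,0,0]],
  [[0,0,0.003],[0,0,0]],
  [[0,0,0.004],[0,0,0]],
  [[0,0,0.0045],[0,0,0]],
  [[0,0,0.005],[0,0,0]],
  [[0,0,0.005],[0,0,0]],
  [[0,0,0.005],[0,0,0]],
])

```text
time: 26.0
tcp_pos: [0.5376, -0.0262, 0.0768]
orientation: [0.931, -0.364, -0.0, -0.0]
wrist_force: [-3.0, 0.9, 8.5]
opening: 0.0401
```

```bash
python3 avg.py 0.5395 -0.0242 0.0768 -0.746 3
```

```text
t 26.15 pos [ 0.53762 -0.02619  0.07676] sd [1.e-05 2.e-05 0.e+00] head -0.7461 0.0 tilt [-0.0004  0.0011] F [-2.72  0.9   8.92] open 0.040092191893920257
shift [ 3.00e-05 -2.74e-03 -4.00e-05] rot [-0.0005  0.001  -0.0001]
```

Call:
arm_command([
  [[0,0,0],[0,0,0]],
  [[0,0,0],[0,0,0]],
  [[0,0,0],[0,0,0]],
  [[0,0,0],[0,0,0]],
  [[0,0,-0.001],[0,0,0]],
], grip=0.75)

```text
time: 26.65
tcp_pos: [0.5375, -0.0262, 0.0766]
orientation: [0.931, -0.364, -0.0, 0.0]
wrist_force: [-0.0, -0.0, 0.3]
opening: 0.064
```

Call:
arm_command([
  [[0,0,-0.005],[0,0,0]],
  [[0,0,-0.02],[0,0,0]],
  [[0,0,-0.05],[0,0,0]],
  [[0,0,-0.08],[0,0,0]],
  [[0,0,-0.11],[0,0,0]],
  [[0,0,-0.12],[0,0,0]],
  [[0,0,-0.12],[0,0,0]],
])

```text
time: 27.35
tcp_pos: [0.5388, -0.0263, 0.1987]
orientation: [0.931, -0.364, 0.002, -0.001]
wrist_force: [-0.1, -0.3, -0.7]
opening: 0.0643
```

```bash
python3 look.py g 0.4095 -0.2227 0.19 1.453
```

```text
t 27.35 pos [ 0.5388 -0.0263  0.1987] head -0.7458 tilt [0.0039 0.0009] F [-0.11 -0.27 -0.73] open 0.0643
shift [0.0383 0.232  0.0081] rotvec [ 7.0000e-04 -4.9000e-03 -2.1988e+00]
j [-0.78  0.38  0.94  1.89 -0.36  1.05 -0.44]
```

View pics/lookg.png

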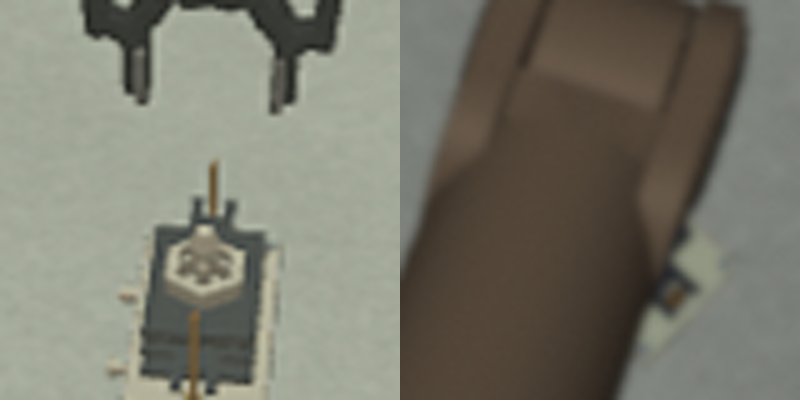

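Call:
arm_command([
  [[0.038,0.232,0.004],[0.001,-0.004,-2.199]],
  [[0.038,0.232,0.004],[0.001,-0.004,-2.199]],
  [[0.038,0.232,0.004],[0.001,-0.004,-2.199]],
  [[0.038,0.232,0.004],[0.001,-0.004,-2.199]],
  [[0.038,0.232,0.004],[0.001,-0.004,-2.199]],
  [[0.038,0.232,0.004],[0.001,-0.004,-2.199]],
  [[0.038,0.232,0.004],[0.001,-0.004,-2.199]],
  [[0.038,0.232,0.004],[0.001,-0.004,-2.199]],
  [[0.038,0.232,0.004],[0.001,-0.004,-2.199]],
  [[0.038,0.232,0.004],[0.001,-0.004,-2.199]],
  [[0.038,0.232,0.004],[0.001,-0.004,-2.199]],
  [[0.038,0.232,0.004],[0.001,-0.004,-2.199]],
  [[0.038,0.232,0.004],[0.001,-0.004,-2.199]],
  [[0.038,0.232,0.004],[0.001,-0.004,-2.199]],
  [[0.038,0.232,0.004],[0.001,-0.004,-2.199]],
  [[0.038,0.232,0.004],[0.001,-0.004,-2.199]],
  [[0.038,0.232,0.004],[0.001,-0.004,-2.199]],
  [[0.038,0.232,0.004],[0.001,-0.004,-2.199]],
], grip=1)

```text
time: 29.25
tcp_pos: [0.4077, -0.2222, 0.1922]
orientation: [0.748, 0.664, -0.002, -0.001]
wrist_force: [-0.5, 0.1, 0.6]
opening: 0.0853
```

```bash
python3 avg.py 0.4095 -0.2227 0.055 1.453 2;  python3 - <<'E'
from bench import *
import numpy as np,cv2
p,d=get_image("side");np.savez("sideh.npz",p=p,d=d)
cv2.imwrite("pics/sideh.png",cv2.cvtColor(p,cv2.COLOR_RGB2BGR));print(get_state()["joints"])
E
```

```text
t 29.35 pos [ 0.40789 -0.22221  0.19246] sd [6.e-05 1.e-05 7.e-05] head 1.4521 0.0001 tilt [-0.0041 -0.0004] F [ 0.58 -0.34 -0.32] open 0.08532250841548686
shift [-0.0003   0.00165  0.13746] rot [-0.004   0.0009 -0.0009]
[-0.20532309  0.15614791  0.67484713  2.0468938  -0.11487189  0.97852752
  1.98057578]
```

View pics/sideh.png

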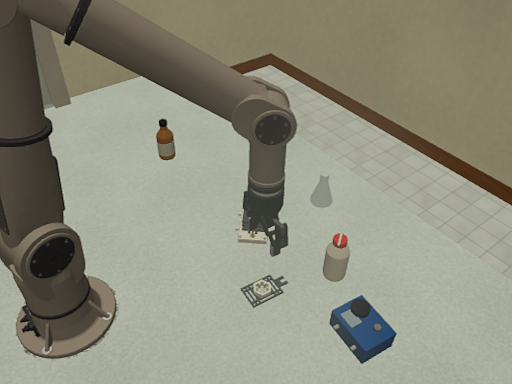

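Call:
arm_command([
  [[0,0.0015,0.04],[-0.003,0.001,-0.001]],
  [[0,0.0015,0.08],[-0.003,0.001,-0.001]],
  [[0,0.0015,0.115],[-0.003,0.001,-0.001]],
  [[0,0.0015,0.137],[-0.003,0.001,-0.001]],
  [[0,0.0015,0.137],[-0.003,0.001,-0.001]],
  [[0,0.0015,0.137],[-0.003,0.001,-0.001]],
  [[0,0.0015,0.137],[-0.003,0.001,-0.001]],
  [[0,0.0015,0.137],[-0.003,0.001,-0.001]],
])

```text
time: 30.2
tcp_pos: [0.4103, -0.223, 0.0571]
orientation: [0.747, 0.665, 0.001, 0.001]
wrist_force: [-0.4, -0.3, -0.5]
opening: 0.0858
```

```bash
python3 avg.py 0.4095 -0.2227 0.0285 1.453 3
```

```text
t 30.35 pos [ 0.40996 -0.22276  0.05681] sd [1.5e-04 8.0e-05 1.6e-04] head 1.4542 0.0001 tilt [ 0.002  -0.0003] F [-0.5   0.02  0.26] open 0.08534881360501734
shift [ 1.000e-05 -4.600e-04  2.831e-02] rot [0.002  0.     0.0012]
```

Call:
arm_command([
  [[0,-0.0004,0.01],[0.002,0,0.001]],
  [[0,-0.0004,0.02],[0.002,0,0.001]],
  [[0,-0.0004,0.028],[0.002,0,0.001]],
  [[0,-0.0004,0.028],[0.002,0,0.001]],
  [[0,-0.0004,0.028],[0.002,0,0.001]],
])

```text
time: 30.85
tcp_pos: [0.4083, -0.2226, 0.0273]
orientation: [0.748, 0.664, -0.001, -0.001]
wrist_force: [0.3, -0.1, 0.7]
opening: 0.0857
```

Call:
arm_command([
  [[0,0,0],[0,0,0]],
  [[0,0,0],[0,0,0]],
  [[0,0,0],[0,0,0]],
  [[0,0,0],[0,0,0]],
  [[0,0,0],[0,0,0]],
  [[0,0,0],[0,0,0]],
  [[0,0,0],[0,0,0]],
  [[0,0,0],[0,0,0]],
], grip=0)

```text
time: 31.65
tcp_pos: [0.4091, -0.2227, 0.0285]
orientation: [0.748, 0.664, -0.0, -0.001]
wrist_force: [-0.5, -0.3, 5.2]
opening: 0.0399
```

```bash
python3 avg.py 0.5395 -0.0242 0.2 -0.746 2
```

```text
t 31.75 pos [ 0.40912 -0.22274  0.02847] sd [1.e-05 2.e-05 1.e-05] head 1.453 0.0 tilt [-0.0013  0.0004] F [-1.07  0.2   4.99] open 0.03985430126153829
shift [ 0.21249  0.10614 -0.17153] rot [-1.300e-03 -2.000e-04  2.199e+00]
```

Call:
arm_command([
  [[0,0,-0.005],[0,0,0]],
  [[0,0,-0.02],[0,0,0]],
  [[0,0,-0.06],[0,0,0]],
  [[0,0,-0.1],[0,0,0]],
  [[0,0,-0.13],[0,0,0]],
  [[0,0,-0.14],[0,0,0]],
])

```text
time: 32.35
tcp_pos: [0.4106, -0.2233, 0.1707]
orientation: [0.747, 0.664, 0.001, 0.001]
wrist_force: [-0.5, 0.3, -2.1]
opening: 0.0399
```

```bash
python3 plan.py 0.5395 -0.0242 0.165 -0.746
```

```text
t 32.35 pos [ 0.4106 -0.2233  0.1707] head 1.4531 tilt [ 0.0034 -0.0006] F [-0.51  0.25 -2.14] open 0.0399
shift [0.2129 0.1046 0.006 ] rotvec [ 0.0022 -0.0037  2.1991]
j [-0.21  0.2   0.69  2.07 -0.16  0.92  2.02]
```

Call:
arm_command([
  [[0.2129,0.104,0.005],[0.001,-0.002,2.199]],
  [[0.2129,0.104,0.005],[0.001,-0.002,2.199]],
  [[0.2129,0.104,0.005],[0.001,-0.002,2.199]],
  [[0.2129,0.104,0.005],[0.001,-0.002,2.199]],
  [[0.2129,0.104,0.005],[0.001,-0.002,2.199]],
  [[0.2129,0.104,0.005],[0.001,-0.002,2.199]],
  [[0.2129,0.104,0.005],[0.001,-0.002,2.199]],
  [[0.2129,0.104,0.005],[0.001,-0.002,2.199]],
  [[0.2129,0.104,0.005],[0.001,-0.002,2.199]],
  [[0.2129,0.104,0.005],[0.001,-0.002,2.199]],
  [[0.2129,0.104,0.005],[0.001,-0.002,2.199]],
  [[0.2129,0.104,0.005],[0.001,-0.002,2.199]],
  [[0.2129,0.104,0.005],[0.001,-0.002,2.199]],
  [[0.2129,0.104,0.005],[0.001,-0.002,2.199]],
  [[0.2129,0.104,0.005],[0.001,-0.002,2.199]],
  [[0.2129,0.104,0.005],[0.001,-0.002,2.199]],
  [[0.2129,0.104,0.005],[0.001,-0.002,2.199]],
  [[0.2129,0.104,0.005],[0.001,-0.002,2.199]],
  [[0.2129,0.104,0.005],[0.001,-0.002,2.199]],
  [[0.2129,0.104,0.005],[0.001,-0.002,2.199]],
])

```text
time: 34.35
tcp_pos: [0.5373, -0.0234, 0.1626]
orientation: [0.931, -0.364, -0.002, 0.0]
wrist_force: [-0.4, -1.2, -0.7]
opening: 0.0401
```

```bash
python3 avg.py 0.5395 -0.0242 0.130 -0.746 5
```

```text
t 34.6 pos [ 0.53732 -0.02337  0.16262] sd [1.e-05 2.e-05 2.e-05] head -0.7457 0.0001 tilt [-0.0039  0.0008] F [ 0.26 -0.15 -0.95] open 0.03975393960155692
shift [ 0.00216 -0.00087  0.03262] rot [0.0021 0.0034 0.0003]
```

Call:
arm_command([
  [[0.0021,-0.0009,0.01],[0.002,0.0034,0]],
  [[0.0021,-0.0009,0.02],[0.002,0.0034,0]],
  [[0.0021,-0.0009,0.028],[0.002,0.0034,0]],
  [[0.0021,-0.0009,0.031],[0.002,0.0034,0]],
  [[0.0021,-0.0009,0.031],[0.002,0.0034,0]],
  [[0.0021,-0.0009,0.031],[0.002,0.0034,0]],
  [[0.0021,-0.0009,0.031],[0.002,0.0034,0]],
])

```text
time: 35.3
tcp_pos: [0.5396, -0.0242, 0.1319]
orientation: [0.931, -0.364, 0.0, 0.0]
wrist_force: [-0.2, -0.7, -1.4]
opening: 0.0401
```

```bash
python3 avg.py 0.5395 -0.0242 0.107 -0.746 3; python3 look.py i .5395 -.0242 .107 -.746
cat >> col.py <<'E'
print()
col("i",.5395,-.0242,Y-np.pi,.1027)
E
python3 col.py|tail -1
```

```text
t 35.45 pos [ 0.53959 -0.02413  0.13187] sd [2.e-05 3.e-05 2.e-05] head -0.7458 0.0 tilt [ 0.0004 -0.0002] F [-0.7   0.32 -1.37] open 0.040107008663339404
shift [-1.000e-05  1.100e-04  2.487e-02] rot [-0.0001 -0.0005  0.0002]
t 35.45 pos [ 0.5396 -0.0241  0.1318] head -0.7458 tilt [ 0.0004 -0.0002] F [-0.98 -0.81 -1.4 ] open 0.0401
shift [0.     0.0001 0.0248] rotvec [-0.0001 -0.0004  0.0002]
j [-0.8   0.54  1.01  1.95 -0.55  0.97 -0.27]
i [540.55 -22.11] off mm [1.05 2.09] along platex -2.24 platey -0.64 892.2
```

View pics/looki.png

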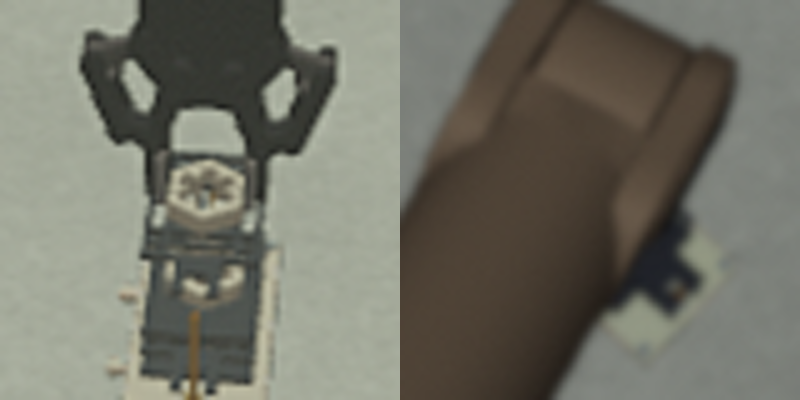

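Call:
arm_command([
  [[0,0.0024,0],[0,0,0]],
  [[0,0.0024,0],[0,0,0]],
  [[0,0.0024,0.004],[0,0,0]],
  [[0,0.0024,0.008],[0,0,0]],
  [[0,0.0024,0.012],[0,0,0]],
  [[0,0.0024,0.016],[0,0,0]],
  [[0,0.0024,0.02],[0,0,0]],
  [[0,0.0024,0.024],[0,0,0]],
  [[0,0.0024,0.024],[0,0,0]],
  [[0,0.0024,0.024],[0,0,0]],
  [[0,0.0024,0.024],[0,0,0]],
])

```text
time: 36.65
tcp_pos: [0.5379, -0.0259, 0.1077]
orientation: [0.931, -0.364, 0.0, 0.0]
wrist_force: [-0.4, 0.6, -2.0]
opening: 0.04
```

```bash
python3 avg.py 0.5378 -0.0260 0.097 -0.746 3
```

```text
t 36.8 pos [ 0.53787 -0.02589  0.10775] sd [1.e-05 3.e-05 1.e-05] head -0.7459 0.0 tilt [ 0.0002 -0.0002] F [ 0.32  0.01 -1.85] open 0.04016810774807714
shift [2.000e-05 1.300e-04 1.075e-02] rot [ 0.     -0.0003  0.0001]
```

No contact. Continue: home is TCP z ≈ 0.0925.

Call:
arm_command([
  [[0,0,0.002],[0,0,0]],
  [[0,0,0.005],[0,0,0]],
  [[0,0,0.008],[0,0,0]],
  [[0,0,0.01],[0,0,0]],
  [[0,0,0.011],[0,0,0]],
  [[0,0,0.011],[0,0,0]],
  [[0,0,0.011],[0,0,0]],
])

```text
time: 37.5
tcp_pos: [0.5377, -0.0259, 0.0966]
orientation: [0.931, -0.364, -0.0, 0.0]
wrist_force: [0.2, -0.6, -1.5]
opening: 0.0401
```

```bash
python3 avg.py 0.5378 -0.0260 0.0925 -0.746 3; python3 look.py j .5395 -.0242 .107 -.746
```

```text
t 37.65 pos [ 0.53781 -0.02592  0.09665] sd [1.e-05 1.e-05 1.e-05] head -0.7459 0.0 tilt [ 0.     -0.0003] F [-0.36 -0.03 -1.06] open 0.040154851527879086
shift [5.00e-05 7.00e-05 4.15e-03] rot [ 0.0002 -0.0002  0.0001]
t 37.65 pos [ 0.5378 -0.0259  0.0967] head -0.746 tilt [ 0.     -0.0003] F [ 0.27  0.35 -1.18] open 0.0402
shift [ 0.0001 -0.0024 -0.0103] rotvec [ 0.0002 -0.0002 -0.    ]
j [-0.76  0.58  0.96  1.98 -0.6   0.9  -0.23]
```

View pics/lookj.png

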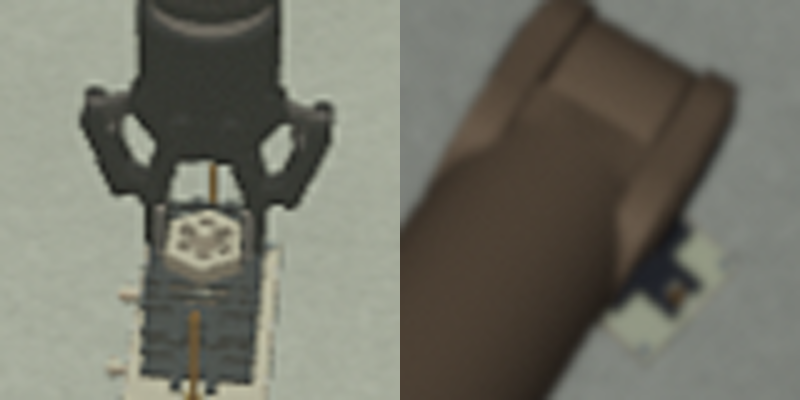

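Call:
arm_command([
  [[0,0,0.001],[0,0,0]],
  [[0,0,0.002],[0,0,0]],
  [[0,0,0.003],[0,0,0]],
  [[0,0,0.004],[0,0,0]],
  [[0,0,0.0045],[0,0,0]],
  [[0,0,0.005],[0,0,0]],
  [[0,0,0.005],[0,0,0]],
  [[0,0,0.005],[0,0,0]],
])

```text
time: 38.55
tcp_pos: [0.5377, -0.0259, 0.0925]
orientation: [0.931, -0.364, -0.0, -0.0]
wrist_force: [-3.3, 0.8, 8.3]
opening: 0.04
```

```bash
python3 avg.py 0.5378 -0.0260 0.0925 -0.746 3
```

```text
t 38.7 pos [ 0.53772 -0.02592  0.09247] sd [1.e-05 1.e-05 1.e-05] head -0.7461 0.0 tilt [-0.0005  0.0009] F [-3.12  1.09  8.23] open 0.04004846038033532
shift [ 1.1e-04  0.0e+00 -3.0e-05] rot [-0.0003  0.0009 -0.0001]
```

Home at the expected height with contact. Release and retreat.

Call:
arm_command([
  [[0,0,0],[0,0,0]],
  [[0,0,0],[0,0,0]],
  [[0,0,0],[0,0,0]],
  [[0,0,0],[0,0,0]],
  [[0,0,-0.001],[0,0,0]],
], grip=0.75)

```text
time: 39.2
tcp_pos: [0.5376, -0.0259, 0.0924]
orientation: [0.931, -0.364, -0.0, 0.0]
wrist_force: [-0.5, 0.1, -0.4]
opening: 0.0643
```

Call:
arm_command([
  [[0,0,-0.005],[0,0,0]],
  [[0,0,-0.02],[0,0,0]],
  [[0,0,-0.05],[0,0,0]],
  [[0,0,-0.09],[0,0,0]],
  [[0,0,-0.13],[0,0,0]],
  [[0,0,-0.16],[0,0,0]],
  [[0,0,-0.16],[0,0,0]],
])

```text
time: 39.9
tcp_pos: [0.5405, -0.027, 0.2578]
orientation: [0.931, -0.365, 0.004, -0.002]
wrist_force: [-0.2, 0.0, -0.1]
opening: 0.0639
```

Call:
arm_command([
  [[-0.03,-0.04,0],[0,0,0]],
  [[-0.06,-0.08,0],[0,0,0]],
  [[-0.09,-0.11,0],[0,0,0]],
  [[-0.12,-0.14,0],[0,0,0]],
  [[-0.14,-0.16,0],[0,0,0]],
  [[-0.14,-0.16,0],[0,0,0]],
  [[-0.14,-0.16,0],[0,0,0]],
  [[-0.14,-0.16,0],[0,0,0]],
])

```text
time: 40.7
tcp_pos: [0.5435, 0.1849, 0.2527]
orientation: [0.931, -0.366, 0.0, 0.0]
wrist_force: [0.2, -0.2, -0.4]
opening: 0.0639
```

```bash
python3 look.py k .5395 -.0242 .107 -.746
cat > fin.py <<'E'
from fit import *
import cv2
for n in("top","side"):
    a=np.load(f"{n}k.npz")["p"]
    cv2.imwrite(f"pics/{n}k.png",cv2.cvtColor(a,cv2.COLOR_RGB2BGR))
d=np.load("sidek.npz")["d"];m=CAM["side"]
v,u=np.mgrid[0:384,0:512];P=np.stack([(u-m["K"][0,2])/m["K"][0,0]*d,(v-m["K"][1,2])/m["K"][1,1]*d,d],-1)@m["extrinsics"][:3,:3].T+m["extrinsics"][:3,3]
q=P[...,:2]-[.5393,-.0242];c,s=np.cos(.825),np.sin(.825);x=q@[c,s];y=q@[-s,c]
r=np.hypot(x,y);k=(r>.0165)&(r<.020)&(P[...,2]>.03);print("collar-top z",np.percentile(P[k][:,2],[25,50,75]))
for nm,kk in (("near",(x<-.025)&(x>-.04)),("far",(x>.025)&(x<.04))):
    kk=kk&(abs(y)<.028)&(P[...,2]>.02);print(nm,"sheet z",kk.sum(),np.percentile(P[kk][:,2],[10,50,90]))
E
python3 fin.py
```

```text
t 40.7 pos [0.5435 0.1849 0.2527] head -0.7484 tilt [-0.0002 -0.0009] F [ 0.19 -0.21 -0.42] open 0.0639
shift [0.1393 0.1558 0.1459] rotvec [ 0.0008 -0.0004 -0.0024]
j [-1.23  0.48  1.13  1.74 -0.46  1.22 -0.72]
collar-top z [0.07882648 0.08039819 0.08145738]
near sheet z 121 [0.02242623 0.06413498 0.07057518]
far sheet z 56 [0.05401489 0.06877187 0.07145154]
```

View pics/lookk.png

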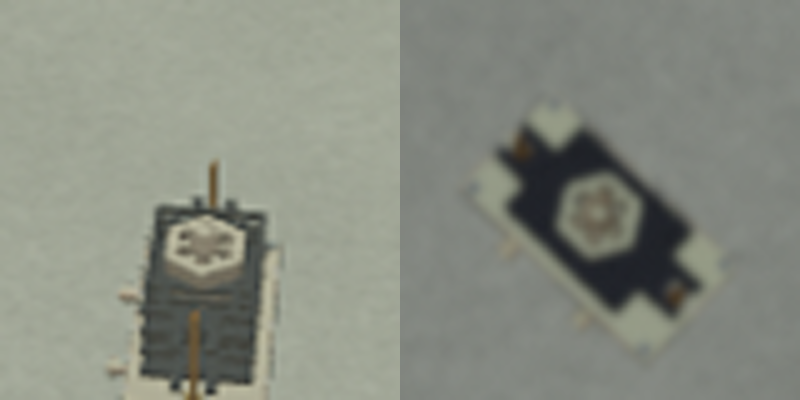

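View pics/sidek.png

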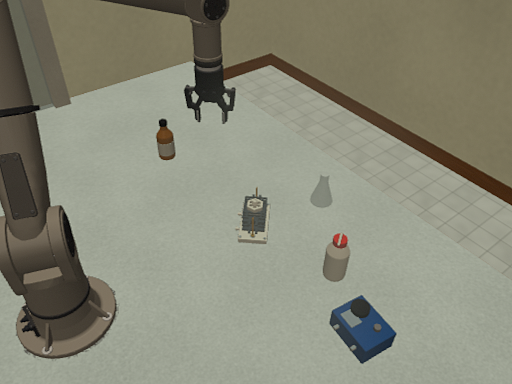

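```bash
python3 -c "
from bench import *
print(close_job())"
```

```text
the job is handed in; nothing more can be done
None
```

The stack is finished and handed in at about 41 s of the 72 s. Above the fitted plate it now holds a slotted, the solid and the other slotted plate. Each was lowered onto the one below in the gripper until the wrist force showed contact (about 8–10 N), and only then let go.

**Last checks that agreed:**
- **Heights:** at contact, the gripper had come down to within about 0.1 mm of the calculated home height (32, 48 and 64 mm) for all three plates.
- **Top collar:** the depth camera puts it at 80.4 mm, against 80 mm expected.
- **Lugs:** in the last top and side pictures, a fork sits round each rod, with the slotted plates on one side and the solid ones on the other.
- **Surroundings:** the bottles, flask and box look unmoved, and the gripper is well clear of everything. I judged this by eye and did not measure their positions.

**Checks that failed or disagreed:**
- **Solid plate:** on the way down it touched the post sideways with about 3 N. The in-hand position I had worked out was about 2.5 mm off along the lug direction. I shifted it until the force was gone, then set it home.
- **Last slotted plate:** the picture showed the same offset, so I corrected it before lowering and it went down without contact.
- **Sheet-height depth check:** these readings were too scattered to use (medians 64 and 69 mm, where about 68 mm was expected), so I relied on the collar reading.
- **Held-plate sheet fit:** fitting the held plate's sheet outline in the side picture was unreliable because the cell lay behind it. I used the collar instead, itself good to only 1–2 mm.

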